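# Change over the fob engraver and hang up the marked fobs

## Robot

A 6-joint arm with a two-finger parallel gripper is mounted at the origin on the work surface. World frame = base frame: x ahead of the robot, y to its left, z up, the work surface at z = 0. Lengths are in mm, angles in rad, forces in N, time in s.
With the tool pointing down it reaches from about 275 to 850 mm from the base axis. Payload 19 kg.
Tool frame: the origin (TCP) lies at the very end of the fingers, on their centre line; the grasp point (between the pads) lies 19 mm behind it; z points along the fingers, x is the direction in which the jaws open and shut, and the axes are right-handed (so a half turn about z gives the same grasp; the last joint's range is limited). The gripper opens to 85 mm and grips with 20 to 120 N. Pads are 22 mm wide; open, the fingers measure 114 mm over their backs; the gripper's body (76 mm by 85 mm) begins 54 mm behind the grasp point. The pads swing forward as they close: fully open they stand 13 mm farther back than shut.
Start: joints at [-1.339, 0.15, 1.437, -0, 1.554, -0.134], TCP at [205.648, -536.935, 231.267] pointing down, gripper open.
Joint ranges: [-2.8, 2.8], [-0.68, 2.1], [0.12, 2.68], [-1.39, 4.53], [0.16, 2.79], [-2.81, 2.81]. Speed limits (rad/s): [1.89, 1.89, 2.22, 3.01, 3.01, 3.01].

## Interface

Orientations are given as a rotation vector (axis times angle).
In Python, from station import manip gives the robot as it stands.
- The arm moves only by the tool move_arm, never from a script. Its arguments are lists of equal length, an entry for each row: "claw": the gripper command: -1 is fully open, 1 is shut, values between are in proportion; "offset": the shift along the tool's x, y, z in cm, a list of three; "spin": the turn about the tool's z in rad. In form: {"claw": [claw, ...], "offset": [[x, y, z], ...], "spin": [spin, ...]}. A call has 1 to 20 rows; each row is the pose to reach, as a shift and turn from the pose measured when the call began, along the tool's axes at that moment; what a row does not reach only later rows make up. A row lasts 1/10 s, in which the tool goes at most 50 mm and 8.59 degrees, less where a joint would pass 70% of its speed; a pose out of reach is approached as far as the arm can. A call with a gripper value outside its range is refused whole. The fingers move at their own pace and stop on an object; "force" is the grip in N (left out, the last holds). Time passes only in rows, so rows that repeat a pose let the fingers close. It gives the time, the measured TCP pose, the force and the opening at its end, in the units of the state.
- manip.observe(): the state, without advancing time (a new reading comes with each control period).
- manip.capture(name): name is "scene" or "top" or "wrist"; returns a dict with "frame" (420x560x3 uint8, red, green, blue), "fovy" (degrees; the focal length in pixels is half the picture's height over the tangent of half this angle, whatever the lens; pixels are square), "cx", "cy" (the principal point, pixels), "eye" and "orientation" of the camera in the world. Camera axes: x right, y down, z forward; pixel columns grow to the right and rows downward; lengths in mm; the calibration is good to about 2 mm. A picture is of the moment at which its call begins. There is no depth.
- manip.sign_off(): hands the job in, once; it reports no verdict.
The state is a dict: "clock": time; "qpos": joint angles; "joint_vel": joint speeds; "joint_torque": joint torques, N m; "tcp_pos": TCP position; "tool_rot": TCP orientation; "force": force on the tool from outside, world axes, zero at the start; "wrist_torque": the same for the moment, N m; "finger_gap": finger opening in mm.
Only numpy, scipy, OpenCV 4.12 (cv2) and the standard library are available. Lean on these libraries where they do the work, as an engineer would, in place of code of your own. Each camera call takes 0.05 s, during which the arm holds its last target.

## Task

The marked hotel-key fob in the engraver is finished: draw the tailstock back, take the fob out, put the plain blank in its place held on both centres with the tailstock pushed home, and then press the green start button fully down. Hang every marked fob, that one and those lying on the bench, by its eye on the security hook, pushed in past the red gate so that the gate falls shut behind them and they hang still; leave the other things on the bench undisturbed.

Things in the scene. Friction and masses are not known exactly. Their poses are not given: they have to be found in the camera images.
- fob_a: Marked fob, starts held in the engraver, eye end towards the tailstock. Brass-coloured bar 24 mm square, 120 mm long, 160 g, black engraved panels on its faces. Origin at its middle; x axis along the bar towards the eye end; the eye window runs through along its y axis. Each end face has an 8 mm wide, 10 mm deep centre hole.
- fob_b: Marked fob on the bench, may be absent (1 to 3 of fob_b, fob_c, fob_d are there): same bar as fob_a. On the bench a fob lies flat, origin 12 mm up, its y axis level.
- fob_c: Marked fob on the bench, may be absent (1 to 3 of fob_b, fob_c, fob_d are there): same bar as fob_a.
- fob_d: Marked fob on the bench, may be absent (1 to 3 of fob_b, fob_c, fob_d are there): same bar as fob_a.
- blank: Blank still to be engraved, lying flat on the bench (origin 12 mm up), always there: same bar as fob_a but plain, no black panels; 130 to 190 g. It may go into the engraver either way round, on any flat.
- fob_a_eye (a point): Middle of fob_a's eye: a 16 x 16 mm window through the bar, 38 mm from the bar's middle; the walls beside it are 4 mm, the end beyond it 14 mm thick. To hang, thread the bar level and square to the prong, lying to either side of it, eye on the prong's axis; let go inside the gate it swings down and hangs eye end up, the eye's middle 5 mm below the axis.
- fob_b_eye (a point): Middle of the eye window of fob_b, as fob_a's.
- fob_c_eye (a point): Middle of the eye window of fob_c, as fob_a's.
- fob_d_eye (a point): Middle of the eye window of fob_d, as fob_a's.
- engraver: Engraver, fixed, 180 x 370 mm grey bed 22 mm high. Origin on the bench under the middle of the centre line; y axis along the bed from headstock (-y) to tailstock (+y); front is -x. Blue headstock: y -180 to -85 mm, 100 mm high. Behind, at x above 70 mm, a low rail and a parked marking head (y -170 to -110 mm, 202 mm high).
- centres (a point): Point on the centre line midway between the cones when a bar is held, 70 mm above the bench; axes as the engraver's. A held bar has its middle here, 2.5 mm clear of the rests, each cone 6 mm deep in an end; fixed cone tip 54 mm to -y. With the tailstock drawn back the bar sinks on the rests, still 6 mm on the fixed cone: slide it 8 to 10 mm to +y before lifting.
- rests (a point): Where a bar's middle lies when put on the two flared rests for loading: 10 mm to +y of centres and 2.5 mm lower. Rests at y -45 and +51 mm of centres, each 8 mm wide, guides 29 mm apart at the foot and 38 at the top, up to 68 mm high; between them 25 mm of free room under the bar. Pushing the tailstock home then slides the bar on to the fixed cone and the cones lift it.
- tailstock (a joint): Tailstock slide, m: 0 drawn fully back, larger towards the headstock (engraver -y), at most 0.045. Cone tip at engraver y = 84 mm minus this value. Reads 0.028 to 0.033 when a bar is held home between both cones. Stays where left: 4 N of drag; push it home with about 10 N.
- tail_knob (a point): Grip point on the tailstock's upright black knob (16 mm diameter; its top 12 mm above this point, the flat tailstock top 20 mm below); moves with the tailstock.
- start (a joint): Green start button on top of the headstock, m: 0 up, 0.006 fully pressed, springs back; fully down takes 4 N.
- start_top (a point): Middle of the start button's top face (26 mm across); press straight down.
- hook: Security hook, fixed: base plate (12 mm) and 30 mm square post, 206 mm high. Origin on the bench under the post's middle. A level steel prong (6 mm diameter, axis 170 mm up) runs from the post along the hook's -x to its tip at x -188 mm. Room for four fobs side by side between gate (x -150 mm) and post (x -15 mm). A thin overarm runs 34 mm above the prong and carries the gate.
- gate (a joint): Red gravity gate (24 mm wide, 30 mm long) hinged on the overarm's end, rad: 0 hanging down, shut; swings only inwards, towards the post (positive, to 1.4), falls back by its weight. A fob pushed along the prong lifts it; it drops behind once the fob's outer face is some 25 mm inside it, and then blocks the way out.
- padlock: Bystander: brass padlock, 46 mm wide.
- padlock_b: Bystander: steel padlock, 40 mm wide.
- screwdriver: Bystander: yellow-handled screwdriver, 190 mm.
- brush: Bystander: bench brush, 170 mm.
- tape: Bystander: yellow tape measure, 62 mm.
- oil: Bystander: white oil bottle with a red cap, 95 mm tall.
Mind the look-alikes: they are no part of the job. What is shaped like the blank but blue or pink is not meant.

How it is judged:
By the outcome, as a careful person would: the job done as asked, in the order asked, and still so for the second after the job is handed in, with the robot touching nothing.
Of fob_b, fob_c, fob_d only 1 to 3 are there at a start; the rules pass over those that are not, and their reading is None.
At some moment in a run one of fob_b, fob_c, fob_d may be knocked a few centimetres aside while the robot is not near it.
It also fails if it takes over 210 s, if anything falls off the work surface, if the arm or the gripper's body presses on something with over 40 N, if the wrist force passes 120 N, or if a joint passes its speed limit or range.

## Working session

There is one attempt and no reset: what is moved stays moved. The work goes in short steps, Python scripts to look and compute and a tool call to move; the robot and the scene stay as the last step left them, time stands still between calls to the robot, and variables do not carry over. Pictures are saved under pics/ and viewed, and the job is handed in when it is done.

Besides the shell and the picture viewer there is one more tool, called as a command line: name --pt "numbers of a row" for each row, then --argument value for the rest. move_arm: Moves the arm, as the interface text tells. Its arguments: {"type":"object","properties":{"claw":{"type":"array","items":{"type":"number"}},"offset":{"type":"array","items":{"type":"array","items":{"type":"number"}}},"spin":{"type":"array","items":{"type":"number"}},"force":{"type":"number"}},"required":["claw","offset","spin"]}

```bash
ls; mkdir -p pics
cat > h.py <<'E'
import numpy as np, cv2
from scipy.spatial.transform import Rotation as R
from station import manip
def cap(n,f):
    c=manip.capture(n); cv2.imwrite('pics/'+f,cv2.cvtColor(c['frame'],cv2.COLOR_RGB2BGR)); return c
def rot(c):
    o=np.array(c['orientation'],float)
    return R.from_rotvec(o).as_matrix() if o.size==3 else o.reshape(3,3)
def ray(c,u,v):
    f=c['frame'].shape[0]/2/np.tan(np.radians(c['fovy'])/2)
    d=rot(c)@np.array([(u-c['cx'])/f,(v-c['cy'])/f,1]); return np.array(c['eye'],float),d
def plane(c,u,v,z):
    e,d=ray(c,u,v); return e+d*(z-e[2])/d[2]
def proj(c,p):
    f=c['frame'].shape[0]/2/np.tan(np.radians(c['fovy'])/2)
    q=rot(c).T@(np.array(p)-np.array(c['eye'])); return c['cx']+f*q[0]/q[2],c['cy']+f*q[1]/q[2]
E
python3 - <<'E'
from h import *
print(manip.observe())
import pickle
for n in ['scene','top','wrist']:
    c=cap(n,n+'0.png'); print({k:v for k,v in c.items() if k!='frame'}); pickle.dump(c,open(n+'0.pkl','wb'))
E
```

```text
pics
{'clock': 0.0, 'qpos': array([-1.33897652e+00,  1.50959399e-01,  1.43800589e+00, -2.98221576e-05,
        1.55382247e+00, -1.34028346e-01]), 'joint_vel': array([ 0.00139425, -0.00193559, -0.00131717,  0.00149609, -0.00014262,
       -0.00049491]), 'joint_torque': array([ 5.39341690e-04, -7.13059330e+01, -5.70864594e+01, -2.91693586e-04,
        8.95379955e-03, -4.63077504e-05]), 'tcp_pos': array([ 205.60100075, -536.71945116,  230.70313619]), 'tool_rot': array([-2.58782863e+00,  1.77984295e+00,  1.42183112e-03]), 'force': array([-0.37833698,  0.05430092, -0.34118162]), 'wrist_torque': array([-0.05034059, -0.04829378,  0.02418161]), 'finger_gap': 85.10272622259691}
{'fovy': 46.70420808497877, 'cx': 279.5413126032245, 'cy': 202.11669446076806, 'eye': array([1122.18891523, -742.46043818,  847.35327546]), 'orientation': array([-2.08798264, -0.74973784,  0.37790545])}
{'fovy': 49.19864262264061, 'cx': 280.60457296746, 'cy': 216.8948389575665, 'eye': array([ 373.72845031,   16.79056386, 1310.4416179 ]), 'orientation': array([-2.15421728,  2.19611308, -0.10080338])}
{'fovy': 58.13730139242479, 'cx': 279.37376207568803, 'cy': 208.51268731858133, 'eye': array([ 276.74861436, -508.3901559 ,  373.61831912]), 'orientation': array([ 2.376021  , -1.63492856, -0.24866324])}
```

View pics/scene0.png

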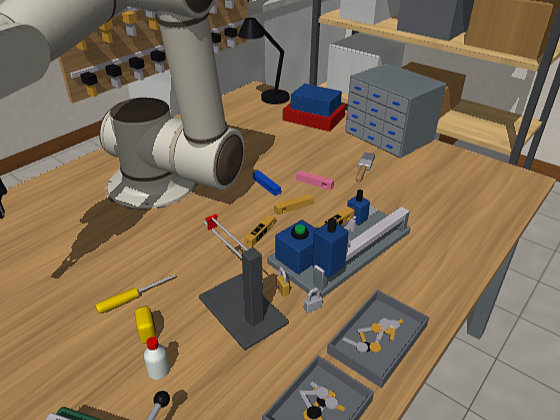

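View pics/top0.png

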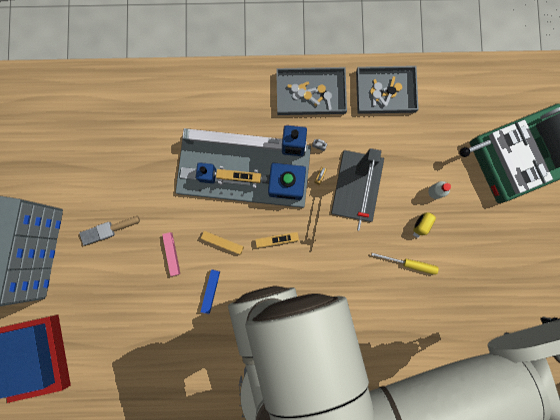

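View pics/wrist0.png

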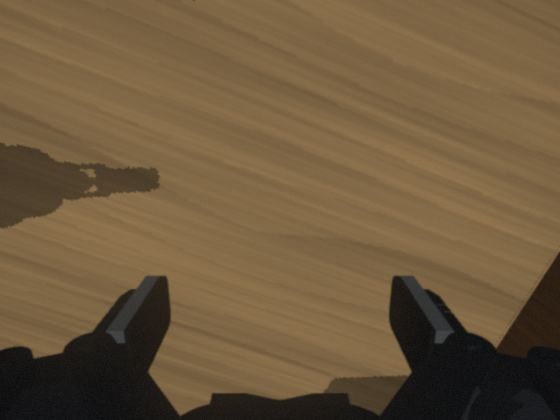

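Run:
```python
from h import *
a=cv2.imread('pics/top0.png')[110:320,150:400]; cv2.imwrite('pics/t0c.png',cv2.resize(a,None,fx=2.8,fy=2.8,interpolation=cv2.INTER_CUBIC)[:600])
a=cv2.imread('pics/scene0.png')[160:330,190:420]; cv2.imwrite('pics/s0c.png',cv2.resize(a,None,fx=3.4,fy=3.4,interpolation=cv2.INTER_CUBIC)[:600])
```

```text
(no output)
```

View pics/t0c.png

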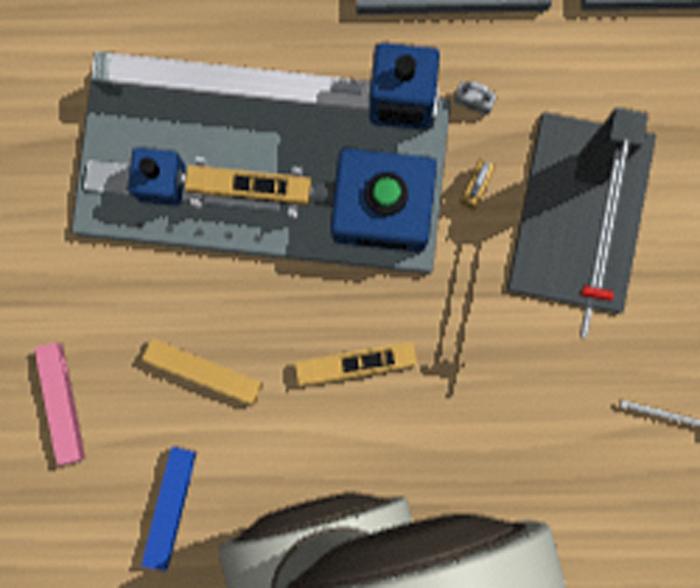

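View pics/s0c.png

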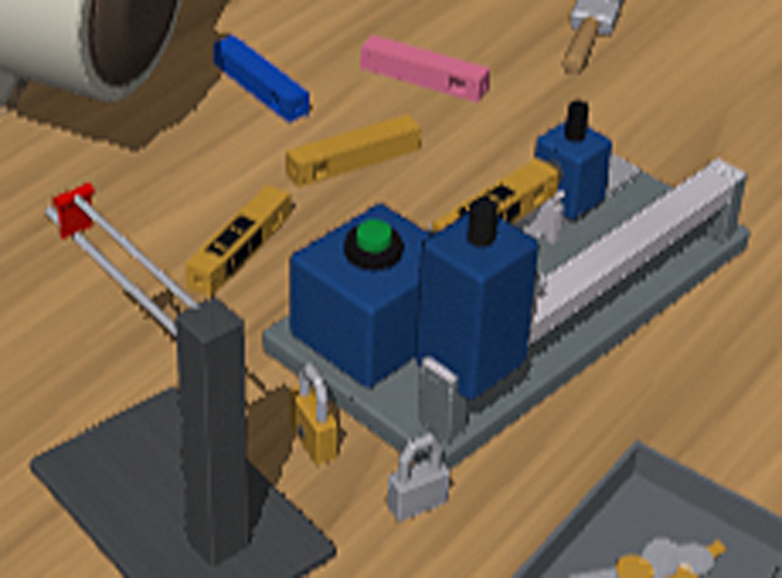

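```bash
cat >> h.py <<'E'
def tri(c1,p1,c2,p2):
    e1,d1=ray(c1,*p1); e2,d2=ray(c2,*p2)
    d1/=np.linalg.norm(d1); d2/=np.linalg.norm(d2)
    s=np.linalg.lstsq(np.stack([d1,-d2],1),e2-e1,rcond=None)[0]
    a=e1+s[0]*d1;b=e2+s[1]*d2
    return (a+b)/2,np.linalg.norm(a-b)
def brass(fr):
    h=cv2.cvtColor(fr,cv2.COLOR_RGB2HSV); return h
def bar(c,mask,z):
    cs,_=cv2.findContours(mask,0,2); k=max(cs,key=cv2.contourArea)
    r=cv2.minAreaRect(k); b=cv2.boxPoints(r)
    P=np.array([plane(c,*p,z)[:2] for p in b]); return r,P
E
python3 - <<'E'
from h import *
import pickle
t=pickle.load(open('top0.pkl','rb'));s=pickle.load(open('scene0.pkl','rb'))
for n,a,b in [('btn',(288.2,178.9),(300.3,229.7)),('knob',(203.2,170),(359.7,191.2))]: print(n,tri(t,a,s,b))
for n,a,b in [('hooktip',(150+584/2.8,110+333/2.8),(190+50/3.4,160+215/3.4)),('posttop',(150+628/2.8,110+124/2.8),(190+211/3.4,160+317/3.4)),
 ('gatehinge',(150+598/2.8,110+289/2.8),(190+74/3.4,160+188/3.4))]: print(n,tri(t,a,s,b))
fr=t['frame']; hsv=cv2.cvtColor(fr,cv2.COLOR_RGB2HSV)
for n,(u,v) in dict(blank=(221,243),fobb=(262,242),foba=(225,176),wood=(250,270),wood2=(150,230)).items(): print(n,hsv[v,u],fr[v,u])
E
```

```text
btn (array([585.32657042,  -6.33223253, 113.8150895 ]), np.float64(4.49589536749797))
knob (array([612.49284045, 216.94711708, 120.03249461]), np.float64(4.909038516998033))
hooktip (array([ 445.13220835, -178.96299538,  167.65262252]), np.float64(1.9621748381021802))
posttop (array([ 625.00195192, -217.39151647,  205.84138456]), np.float64(1.6702939132681738))
gatehinge (array([ 479.79334243, -185.32124299,  210.68458246]), np.float64(0.9081675501629541))
blank [ 19 145 199] [199 159  86]
fobb [ 20 146 205] [205 165  88]
foba [ 20 144 200] [200 161  87]
wood [ 18 105 195] [195 162 115]
wood2 [ 18 105 180] [180 150 106]
```

```bash
cat >> h.py <<'E'
def barfit(c,u0,u1,v0,v1,z=24,name=None,s=125):
    hsv=cv2.cvtColor(c['frame'],cv2.COLOR_RGB2HSV)
    m=((abs(hsv[...,0].astype(int)-20)<4)&(hsv[...,1]>s)&(hsv[...,2]>150)).astype(np.uint8)*255
    w=np.zeros_like(m); w[v0:v1,u0:u1]=m[v0:v1,u0:u1]
    w=cv2.morphologyEx(w,cv2.MORPH_CLOSE,np.ones((7,7))); w=cv2.morphologyEx(w,cv2.MORPH_OPEN,np.ones((3,3)))
    if name: cv2.imwrite('pics/'+name,w)
    cs,_=cv2.findContours(w,0,1); k=max(cs,key=cv2.contourArea)
    G=np.array([plane(c,*p[0],z)[:2] for p in k],np.float32)
    (cx,cy),(a,b),th=cv2.minAreaRect(G)
    if a<b: th+=90
    th=(th+90)%180-90
    return (cx,cy),sorted((a,b)),th
E
python3 - <<'E'
from h import *
import pickle
t=pickle.load(open('top0.pkl','rb'))
print(barfit(t,190,250,225,262,name='m1.png'));print(barfit(t,250,305,225,262));print(barfit(t,212,263,165,188,z=82))
E
```

```text
((423.9462890625, 180.59768676757812), [24.853588104248047, 120.76426696777344], 67.18383026123047)
((428.67535400390625, 25.847335815429688), [24.536325454711914, 120.3019027709961], -81.10601329803467)
((602.2745361328125, 126.58111572265625), [22.987215042114258, 118.12088775634766], 83.31159210205078)
```

```bash
cat >> h.py <<'E'
def go(x,y,z,deg=None):
    o=manip.observe(); Rm=R.from_rotvec(o['tool_rot']).as_matrix()
    off=Rm.T@(np.array([x,y,z])-o['tcp_pos'])/10
    phi=np.degrees(np.arctan2(Rm[1,0],Rm[0,0]))
    sp=0 if deg is None else -np.radians((deg-phi+180)%360-180)
    q1=o['qpos'][0]
    print('t',round(o['clock'],2),'tcp',o['tcp_pos'].round(1),'phi',round(phi,1),'| off',off.round(2),'spin',round(sp,3),'rows>=',int(max(np.linalg.norm(off)*10/50,abs(sp)/.15))+1,'q6',o['qpos'][5].round(2),'F',o['force'].round(1),'gap',round(o['finger_gap'],1))
E
python3 - <<'E'
from h import *
go(600,200,250,-6.7)
E
```

```text
t 0.15 tcp [ 205.6 -536.8  230.8] phi -69.0 | off [-54.7  -63.18  -1.86] spin -1.088 rows>= 17 q6 -0.13 F [-0.2 -1.   0.5] gap 85.2
```

move_arm --claw '[-1, -1, -1, -1, -1, -1, -1, -1, -1, -1, -1, -1, -1, -1, -1, -1, -1, -1, -1, -1]' --pt "-5 -6 -9" --pt "-54.7 -63.2 -9" --pt "-54.7 -63.2 -9" --pt "-54.7 -63.2 -9" --pt "-54.7 -63.2 -9" --pt "-54.7 -63.2 -9" --pt "-54.7 -63.2 -9" --pt "-54.7 -63.2 -9" --pt "-54.7 -63.2 -9" --pt "-54.7 -63.2 -9" --pt "-54.7 -63.2 -9" --pt "-54.7 -63.2 -9" --pt "-54.7 -63.2 -9" --pt "-54.7 -63.2 -9" --pt "-54.7 -63.2 -9" --pt "-54.7 -63.2 -9" --pt "-54.7 -63.2 -5" --pt "-54.7 -63.2 -2" --pt "-54.7 -63.2 -2" --pt "-54.7 -63.2 -2" --spin '[-0.1, -0.2, -0.3, -0.4, -0.5, -0.6, -0.7, -0.8, -0.9, -1.0, -1.088, -1.088, -1.088, -1.088, -1.088, -1.088, -1.088, -1.088, -1.088, -1.088]'

```text
clock: 2.15
tcp_pos: [599.9, 199.8, 251.5]
tool_rot: [-3.136, 0.183, 0.002]
force: [-0.9, 0.1, 1.1]
finger_gap: 85.3
```

Run:
```python
from h import *
import pickle
go(612,217,200,-6.7)
for n in ['top','wrist','scene']:
    c=cap(n,n+'1.png'); pickle.dump(c,open(n+'1.pkl','wb'))
```

```text
t 2.15 tcp [599.9 199.8 251.5] phi -6.7 | off [ 1.01 -1.85  5.15] spin 0.0 rows>= 2 q6 0.32 F [-0.9  0.1  1.1] gap 85.3
```

View pics/wrist1.png

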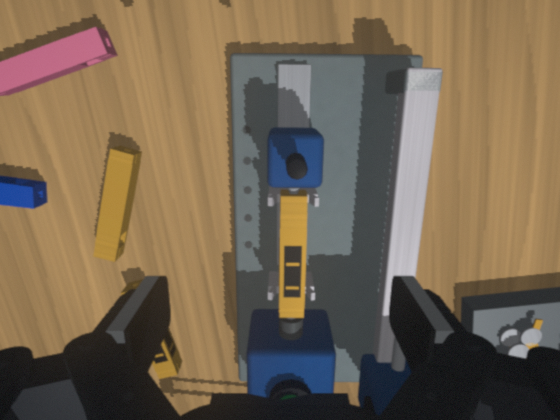

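View pics/top1.png

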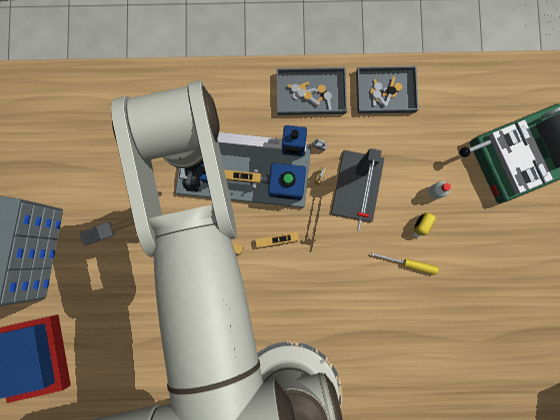

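View pics/scene1.png

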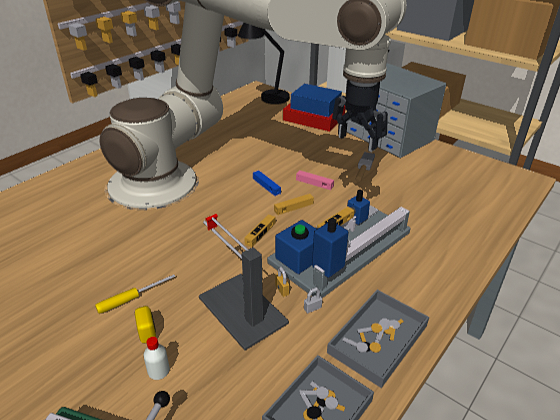

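Run:
```python
from h import *
import pickle
t=pickle.load(open('top0.pkl','rb'));w=pickle.load(open('wrist1.pkl','rb'))
print(w['eye'],barfit(w,270,315,185,325,z=82,name='m2.png'))
print(barfit(w,90,142,140,265,z=24))
a=cv2.imread('pics/wrist1.png')[110:400,220:360]; cv2.imwrite('pics/w1c.png',cv2.resize(a,None,fx=2,fy=2,interpolation=cv2.INTER_CUBIC))
a=cv2.imread('pics/top0.png')[150:200,180:320]; cv2.imwrite('pics/t0d.png',cv2.resize(a,None,fx=5,fy=5,interpolation=cv2.INTER_CUBIC))
print(plane(w,297,165,120),plane(t,203.2,170,120))
```

```text
[609.30437629 275.99256177 395.97319068] ((604.4080200195312, 129.42919921875), [23.75197410583496, 118.98622131347656], 82.5663070678711)
((428.16412353515625, 181.35317993164062), [30.430862426757812, 120.41459655761719], 66.46397399902344)
[616.54587926 223.02360665 120.        ] [610.50056918 215.39202432 120.        ]
```

View pics/w1c.png

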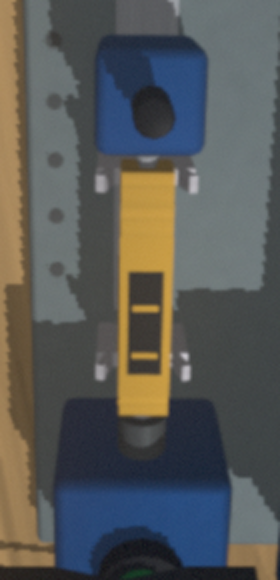

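View pics/t0d.png

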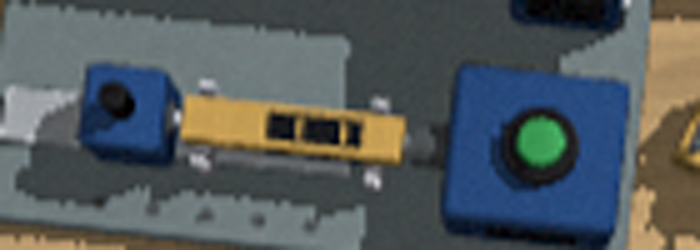

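Run:
```python
from h import *
import pickle
t=pickle.load(open('top0.pkl','rb'));w=pickle.load(open('wrist1.pkl','rb'))
print(tri(t,(203,169.5),w,(297.3,169)))
for z in(115,120,125):print(plane(w,297.3,169,z),plane(t,203,169.5,z))
y=np.array([.117,.993]);print(np.array([603.3,128])+91*y)
```

```text
(array([615.72717163, 217.74356716, 106.13814815]), np.float64(2.410197291114804))
[616.58489214 219.00434858 115.        ] [612.84435158 216.74921173 115.        ]
[616.45533323 220.01847048 120.        ] [611.84423623 215.91287374 120.        ]
[616.32577433 221.03259238 125.        ] [610.84412089 215.07653575 125.        ]
[613.947 218.363]
```

Run:
```python
from h import *
go(614.5,218,98,-7)
```

```text
t 2.3 tcp [600.5 199.2 253.8] phi -6.8 | off [ 1.13 -2.   15.59] spin 0.004 rows>= 4 q6 0.32 F [-1.6  0.9  0.5] gap 85.6
```

move_arm --claw '[-0.2, -0.2, -0.2, -0.2, -0.2, -0.2, -0.2]' --pt "1.1 -2 3" --pt "1.1 -2 8" --pt "1.1 -2 12" --pt "1.1 -2 14" --pt "1.1 -2 15.5" --pt "1.1 -2 15.5" --pt "1.1 -2 15.5" --spin '[0, 0, 0, 0, 0, 0, 0]'

```text
clock: 3.0
tcp_pos: [614.9, 217.8, 100.8]
tool_rot: [-3.134, 0.186, -0.008]
force: [0.5, 0.4, 0.7]
finger_gap: 51.1
```

Run:
```python
from h import *
import pickle
go(614.5,218,92,-7)
c=cap('wrist','wrist2.png');s=cap('scene','scene2.png')
a=cv2.imread('pics/scene2.png')[120:260,280:430]; cv2.imwrite('pics/s2c.png',cv2.resize(a,None,fx=4,fy=4,interpolation=cv2.INTER_CUBIC))
```

```text
t 3.0 tcp [614.9 217.8 100.8] phi -6.8 | off [-0.05 -0.01  0.88] spin 0.004 rows>= 1 q6 0.34 F [0.5 0.4 0.7] gap 51.1
```

View pics/wrist2.png

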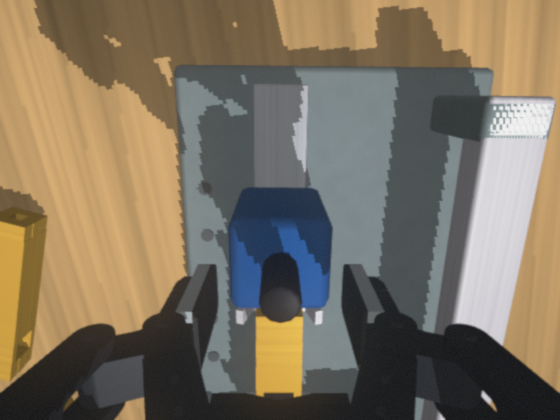

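View pics/s2c.png

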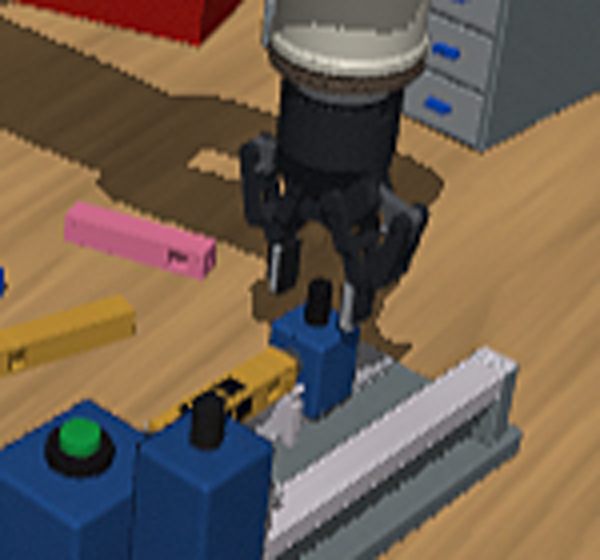

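Run:
```python
from h import *
c=manip.capture('wrist'); import pickle
t=pickle.load(open('top0.pkl','rb'))
for z in(105,110,115,120,125):print(z,plane(c,280,303,z),plane(t,203,169.5,z))
print(tri(c,(280,303),t,(203,169.5)))
print(c['eye'],manip.observe()['tcp_pos'])
```

```text
105 [614.64974061 210.89908296 105.        ] [614.84458227 218.42188771 105.        ]
110 [614.96939093 213.90361197 110.        ] [613.84446692 217.58554972 110.        ]
115 [615.28904125 216.90814098 115.        ] [612.84435158 216.74921173 115.        ]
120 [615.60869157 219.91266998 120.        ] [611.84423623 215.91287374 120.        ]
125 [615.92834189 222.91719899 125.        ] [610.84412089 215.07653575 125.        ]
(array([614.17017722, 216.61935468, 113.76949445]), np.float64(2.2400984378146256))
[623.53571541 294.42213135 243.99524377] [614.90726135 218.06709186 100.68246259]
```

move_arm --claw '[-0.2, -0.2, 0.2, 0.8, 0.8, 0.8, 0.8]' --pt "0 0 0.8" --pt "0 0 1.3" --pt "0 0 1.3" --pt "0 0 1.3" --pt "0 0 1.3" --pt "0 0 1.3" --pt "0 0 1.3" --spin '[0, 0, 0, 0, 0, 0, 0]' --force 30

```text
clock: 3.85
tcp_pos: [615.1, 218.0, 87.0]
tool_rot: [-3.134, 0.185, -0.008]
force: [5.0, -0.7, -8.1]
finger_gap: 44.5
```

Run:
```python
from h import *
go(614.5+33*.117,218+33*.993,88,-7)
```

```text
t 3.85 tcp [615.1 218.   87. ] phi -6.8 | off [-0.06 -3.29 -0.09] spin 0.004 rows>= 1 q6 0.34 F [ 5.  -0.7 -8.1] gap 44.5
```

Run:
```python
from h import *
c=cap('wrist','wrist3.png');s=cap('scene','scene3.png')
go(614.5,218,88)
a=cv2.imread('pics/scene3.png')[120:260,280:430]; cv2.imwrite('pics/s3c.png',cv2.resize(a,None,fx=4,fy=4,interpolation=cv2.INTER_CUBIC))
```

```text
t 3.95 tcp [615.1 218.   87. ] phi -6.8 | off [-0.06  0.   -0.1 ] spin 0 rows>= 1 q6 0.34 F [ 5.7  0.5 -9.1] gap 44.3
```

View pics/wrist3.png

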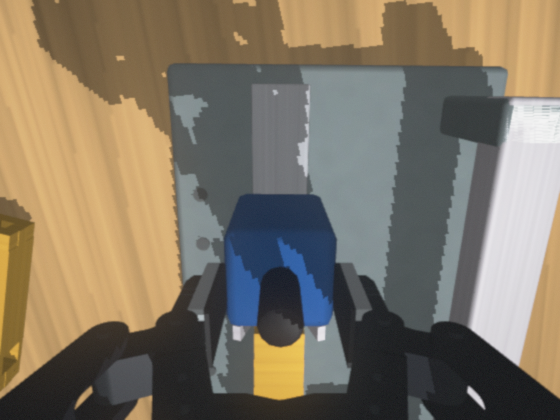

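View pics/s3c.png

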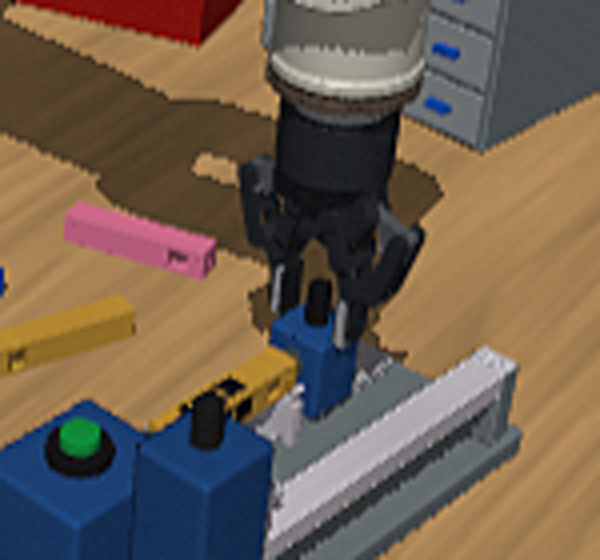

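move_arm --claw '[0.8, 0.8, 0.8, 0.8, 0.8, 0.8]' --pt "0 -0.8 -0.1" --pt "0 -1.6 -0.1" --pt "0 -2.4 -0.1" --pt "0 -3.1 -0.1" --pt "0 -3.4 -0.1" --pt "0 -3.4 -0.1" --spin '[0, 0, 0, 0, 0, 0]'

```text
clock: 4.55
tcp_pos: [619.0, 248.4, 87.1]
tool_rot: [3.132, -0.187, 0.005]
force: [0.8, -27.0, -3.0]
finger_gap: 44.4
```

Run:
```python
from h import *
c=cap('wrist','wrist4.png');s=cap('scene','scene4.png')
go(614.5,218,88)
a=cv2.imread('pics/scene4.png')[120:260,280:430]; cv2.imwrite('pics/s4c.png',cv2.resize(a,None,fx=4,fy=4,interpolation=cv2.INTER_CUBIC))
```

```text
t 4.65 tcp [619.  248.4  87. ] phi -6.9 | off [-0.08  3.07 -0.09] spin 0 rows>= 1 q6 0.39 F [  1.7 -26.8  -3.9] gap 44.6
```

View pics/s4c.png

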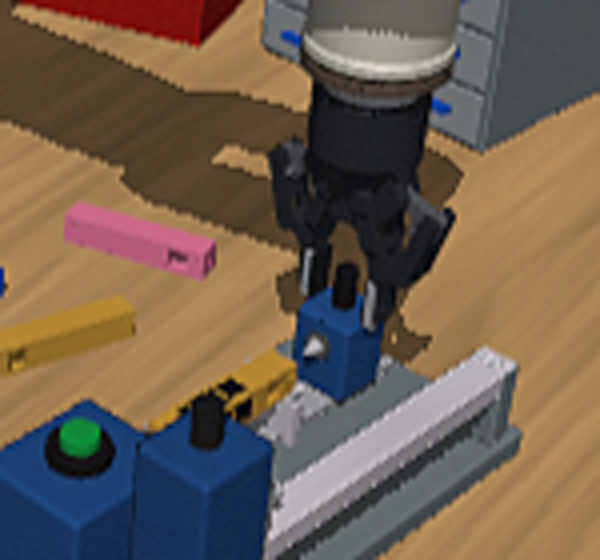

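move_arm --claw '[-0.2, -0.2, -0.2, -0.2, -0.2, -0.2, -0.2, -0.2, -0.2, -0.2]' --pt "0 -0.2 0" --pt "0 -0.2 0" --pt "0 -0.2 -2" --pt "0 -0.2 -6" --pt "0 2 -10" --pt "0 6 -10" --pt "0 10 -10" --pt "0 12.1 -8" --pt "0 12.1 -5" --pt "0 12.1 -5" --spin '[0, 0, 0, 0, 0, 0, 0, 0, 0, 0]'

```text
clock: 5.65
tcp_pos: [602.8, 128.0, 134.3]
tool_rot: [3.132, -0.189, -0.003]
force: [-0.9, 0.4, 0.4]
finger_gap: 51.5
```

Run:
```python
from h import *
c=cap('wrist','wrist5.png')
go(604,128,49,-7)
```

```text
t 5.7 tcp [603.6 128.6 136.6] phi -6.9 | off [0.04 0.02 8.76] spin 0.003 rows>= 2 q6 0.21 F [-0.4  0.8  1. ] gap 50.8
```

View pics/wrist5.png

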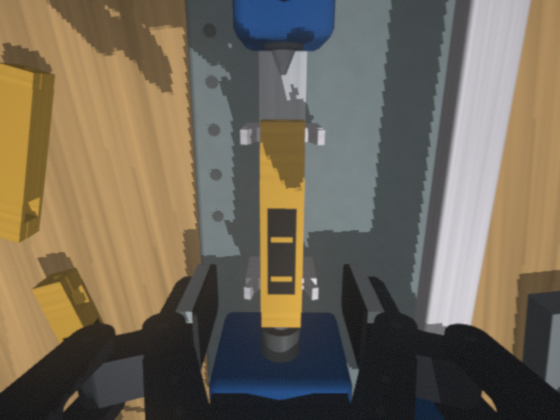

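Run:
```python
from h import *
c=manip.capture('wrist')
print(barfit(c,250,315,110,335,z=79.5,name='m5.png'))
go(604,128,49,-7)
```

```text
((603.6509399414062, 123.74513244628906), [24.289947509765625, 110.4588851928711], 82.78326416015625)
t 5.75 tcp [604.4 128.9 138. ] phi -6.8 | off [-0.05  0.07  8.9 ] spin 0.003 rows>= 2 q6 0.21 F [ 0.  -0.2  1. ] gap 51.1
```

move_arm --claw '[-0.2, -0.2, -0.2, -0.2, 0.2, 0.8, 0.8, 0.8, 0.8, 0.8]' --pt "0 0 4" --pt "0 0 7" --pt "0 0 8.7" --pt "0 0 8.8" --pt "0 0 8.8" --pt "0 0 8.8" --pt "0 0 8.8" --pt "0 0 8.8" --pt "0 0 8.8" --pt "0 0 8.8" --spin '[0, 0, 0, 0, 0, 0, 0, 0, 0, 0]' --force 40

```text
clock: 6.75
tcp_pos: [605.6, 129.1, 52.1]
tool_rot: [3.133, -0.187, 0.009]
force: [-1.4, 2.3, 6.6]
finger_gap: 23.3
```

Run:
```python
from h import *
go(604.2+1.2,129+10,49,-7)
```

```text
t 6.75 tcp [605.6 129.1  52.1] phi -6.8 | off [-0.13 -0.99  0.31] spin 0.003 rows>= 1 q6 0.21 F [-1.4  2.3  6.6] gap 23.3
```

move_arm --claw '[0.8, 0.8, 0.8, 0.8, 0.8, 0.8, 0.8, 0.8]' --pt "0 -0.4 0" --pt "0 -0.8 0" --pt "0 -1.0 0" --pt "0 -1.0 -0.3" --pt "0 -1.0 -3" --pt "0 -1.0 -7" --pt "0 -1.0 -10" --pt "0 -1.0 -12" --spin '[0, 0, 0, 0, 0, 0, 0, 0]'

```text
clock: 7.55
tcp_pos: [606.5, 139.3, 174.9]
tool_rot: [3.134, -0.187, 0.013]
force: [0.7, 0.4, -2.4]
finger_gap: 23.4
```

Run:
```python
from h import *
import pickle
go(480,100,150)
c=cap('wrist','wrist6.png');t=cap('top','top6.png');s=cap('scene','scene6.png')
pickle.dump(t,open('top6.pkl','wb'))
a=cv2.imread('pics/top6.png')[110:320,150:400]; cv2.imwrite('pics/t6c.png',cv2.resize(a,None,fx=2.8,fy=2.8,interpolation=cv2.INTER_CUBIC)[:600])
```

```text
t 7.55 tcp [606.5 139.3 174.9] phi -6.8 | off [-12.11   5.4    2.4 ] spin 0 rows>= 3 q6 0.22 F [ 0.7  0.4 -2.4] gap 23.4
```

View pics/wrist6.png

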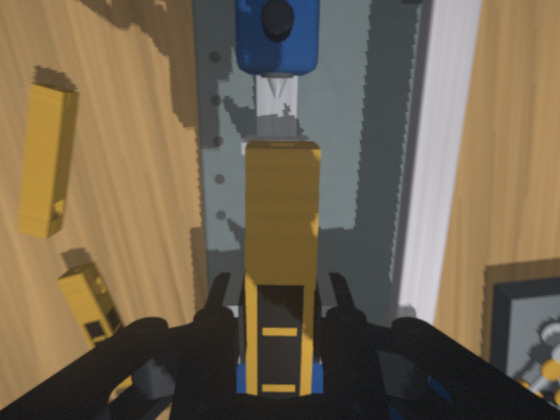

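View pics/t6c.png

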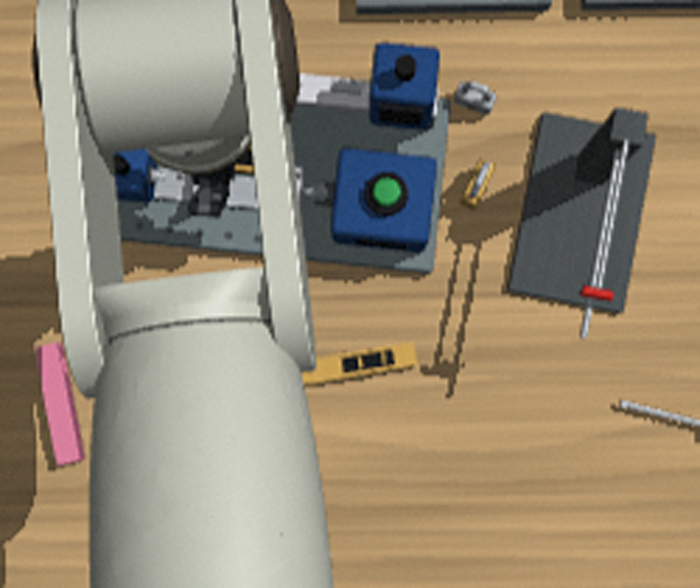

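View pics/scene6.png

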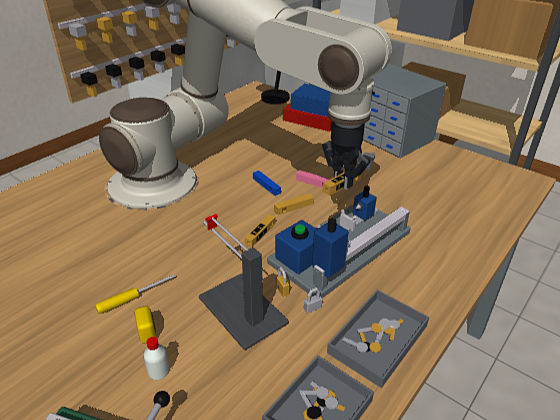

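Run:
```python
from h import *
go(345,10,60)
go(345,10,2)
```

```text
t 7.7 tcp [606.5 139.3 173.1] phi -6.8 | off [-24.51  15.93  11.15] spin 0 rows>= 7 q6 0.22 F [ 1.   0.1 -1.5] gap 23.3
t 7.7 tcp [606.5 139.3 173.1] phi -6.8 | off [-24.56  15.92  16.95] spin 0 rows>= 7 q6 0.22 F [ 1.   0.1 -1.5] gap 23.3
```

move_arm --claw '[0.8, 0.8, 0.8, 0.8, 0.8, 0.8, 0.8, 0.8, 0.8, 0.8, 0.8, 0.8, 0.8, 0.8]' --pt "-3 2 0" --pt "-7 4.6 0" --pt "-11 7.2 0" --pt "-15 9.8 0" --pt "-19 12.4 0" --pt "-22 14.4 0" --pt "-24.5 15.9 3" --pt "-24.5 15.9 7" --pt "-24.5 15.9 11" --pt "-24.5 15.9 14" --pt "-24.5 15.9 16" --pt "-24.5 15.9 16.4" --pt "-24.5 15.9 16.8" --pt "-24.5 15.9 16.8" --spin '[0, 0, 0, 0, 0, 0, 0, 0, 0, 0, 0, 0, 0, 0]'

```text
clock: 9.1
tcp_pos: [345.7, 10.1, 3.7]
tool_rot: [3.134, -0.187, 0.012]
force: [1.0, -0.5, -1.6]
finger_gap: 23.5
```

Run:
```python
from h import *
go(345,10,0)
c=cap('scene','scene7.png')
a=cv2.imread('pics/scene7.png')[130:270,200:350]; cv2.imwrite('pics/s7c.png',cv2.resize(a,None,fx=4,fy=4,interpolation=cv2.INTER_CUBIC))
```

```text
t 9.1 tcp [345.7  10.1   3.7] phi -6.8 | off [-0.07  0.02  0.37] spin 0 rows>= 1 q6 -0.07 F [ 1.  -0.5 -1.6] gap 23.5
```

View pics/s7c.png

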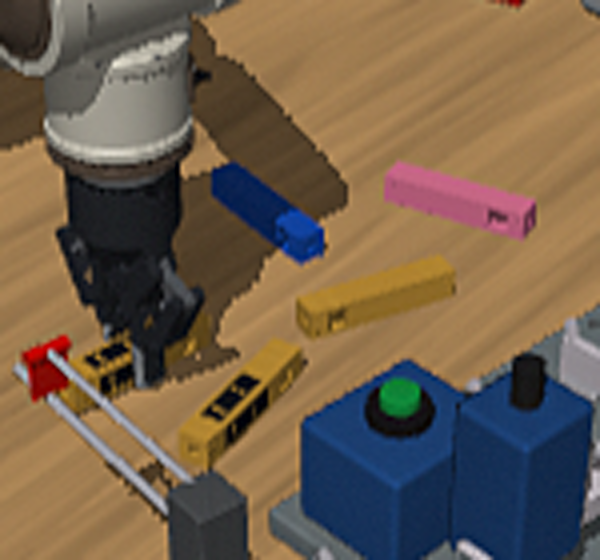

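move_arm --claw '[0.8, 0.8, 0.8, 0.0, 0.0, 0.0, -0.2, -0.2, -0.2, -0.2]' --pt "0 0 0.2" --pt "0 0 0.4" --pt "0 0 0.4" --pt "0 0 0.4" --pt "0 0 0.4" --pt "0 0 0.3" --pt "0 0 -2" --pt "0 0 -6" --pt "0 0 -11" --pt "0 0 -14" --spin '[0, 0, 0, 0, 0, 0, 0, 0, 0, 0]'

```text
clock: 10.15
tcp_pos: [345.2, 10.4, 147.4]
tool_rot: [3.133, -0.187, 0.018]
force: [2.2, -0.2, 0.2]
finger_gap: 51.5
```

Run:
```python
from h import *
go(424.5,181,100,-23)
c=cap('wrist','wrist8.png')
t=cap('top','top8.png')
s=cap('scene','scene8.png')
```

```text
t 10.15 tcp [345.2  10.4 147.4] phi -6.8 | off [  5.79 -17.89   4.77] spin 0.282 rows>= 4 q6 -0.07 F [ 2.2 -0.2  0.2] gap 51.5
```

View pics/wrist8.png

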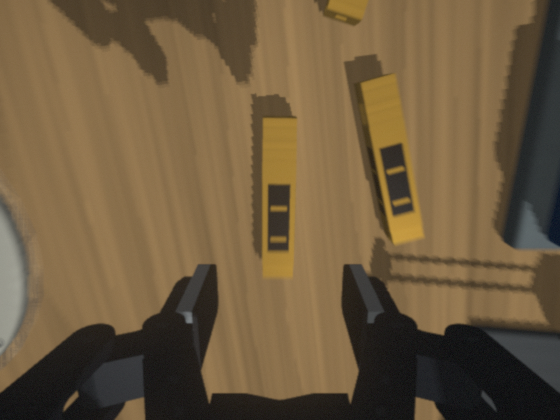

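View pics/top8.png

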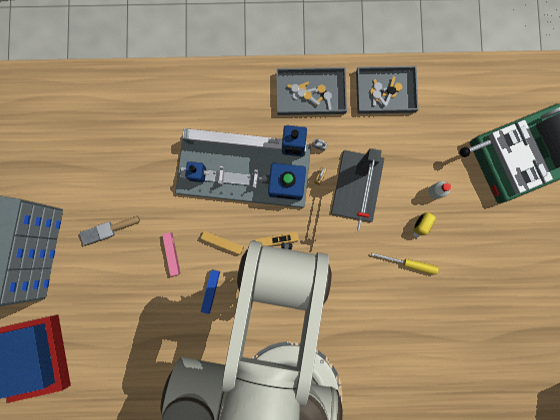

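move_arm --claw '[-0.2, -0.2, -0.2, -0.2, -0.2, -0.2, -0.2]' --pt "1.8 -5 0" --pt "3.2 -9 0" --pt "4.5 -13 0.5" --pt "5.8 -17.9 1" --pt "5.8 -17.9 1.5" --pt "5.8 -17.9 1.5" --pt "5.8 -17.9 1.5" --spin '[0.1, 0.2, 0.28, 0.28, 0.28, 0.28, 0.28]'

```text
clock: 11.0
tcp_pos: [424.0, 180.4, 130.4]
tool_rot: [3.077, -0.623, 0.017]
force: [-0.7, -0.2, 0.9]
finger_gap: 51.6
```

Run:
```python
from h import *
c=cap('wrist','wrist9.png')
print(barfit(c,200,350,80,330,z=24,name='m9.png'))
go(424.5,181,-1,-23)
```

```text
((425.6900939941406, 182.21514892578125), [24.423870086669922, 119.6298828125], 66.75389099121094)
t 11.05 tcp [424.3 180.2 130.9] phi -22.9 | off [-0.17 -0.07 13.19] spin 0.001 rows>= 3 q6 0.64 F [-0.6  0.3 -0.4] gap 51.2
```

View pics/wrist9.png

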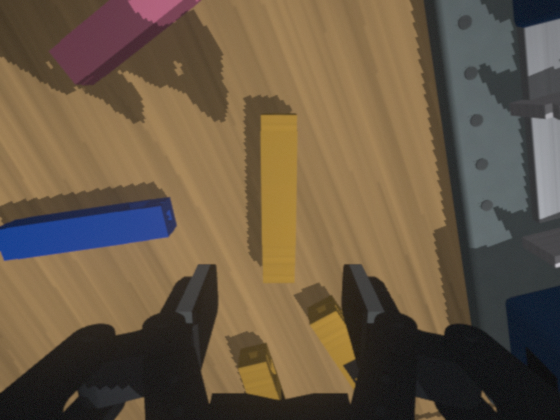

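move_arm --claw '[-0.2, -0.2, -0.2, -0.2, -0.2, 0.8, 0.8, 0.8, 0.8, 0.8, 0.8]' --pt "0 -0.1 4" --pt "0 -0.1 8" --pt "0 -0.1 11" --pt "0 -0.1 12.5" --pt "0 -0.1 13" --pt "0 -0.1 13" --pt "0 -0.1 13" --pt "0 -0.1 13" --pt "0 -0.1 13" --pt "0 -0.1 13" --pt "0 -0.1 13" --spin '[0, 0, 0, 0, 0, 0, 0, 0, 0, 0, 0]' --force 40

```text
clock: 12.15
tcp_pos: [426.9, 180.5, 2.1]
tool_rot: [3.078, -0.624, 0.022]
force: [-1.0, -4.0, 7.7]
finger_gap: 23.3
```

Run:
```python
from h import *
go(424.5,181,-1,-23)
```

```text
t 12.15 tcp [426.9 180.5   2.1] phi -22.9 | off [-0.24  0.05  0.31] spin 0.001 rows>= 1 q6 0.64 F [-1.  -4.   7.7] gap 23.3
```

move_arm --claw '[0.8, 0.8, 0.8, 0.8]' --pt "0 0 -3" --pt "0 0 -7" --pt "0 0 -11" --pt "0 0 -14" --spin '[0, 0, 0, 0]'

```text
clock: 12.55
tcp_pos: [425.3, 181.2, 145.3]
tool_rot: [-3.079, 0.624, -0.026]
force: [0.2, 0.6, -1.9]
finger_gap: 22.7
```

Run:
```python
from h import *
go(606.8,139,100,-6.9)
```

```text
t 12.55 tcp [425.3 181.2 145.3] phi -22.9 | off [18.29 -3.17  4.84] spin -0.28 rows>= 4 q6 0.64 F [ 0.2  0.6 -1.9] gap 22.7
```

move_arm --claw '[0.8, 0.8, 0.8, 0.8, 0.8, 0.8, 0.8, 0.8]' --pt "4 -0.7 0" --pt "8 -1.4 0" --pt "12 -2.1 0" --pt "16 -2.8 1" --pt "18.3 -3.2 2" --pt "18.3 -3.2 4" --pt "18.3 -3.2 4.8" --pt "18.3 -3.2 4.8" --spin '[-0.1, -0.2, -0.28, -0.28, -0.28, -0.28, -0.28, -0.28]'

```text
clock: 13.35
tcp_pos: [606.2, 139.2, 99.7]
tool_rot: [3.133, -0.188, 0.023]
force: [0.8, -0.3, -2.1]
finger_gap: 23.5
```

Run:
```python
from h import *
c=cap('wrist','wrist10.png')
go(606.8,139,58.5,-6.9)
```

```text
t 13.4 tcp [606.6 139.4 100.8] phi -6.9 | off [-0.04  0.03  4.23] spin 0.001 rows>= 1 q6 0.23 F [-0.9 -0.1 -1.7] gap 23.5
```

View pics/wrist10.png

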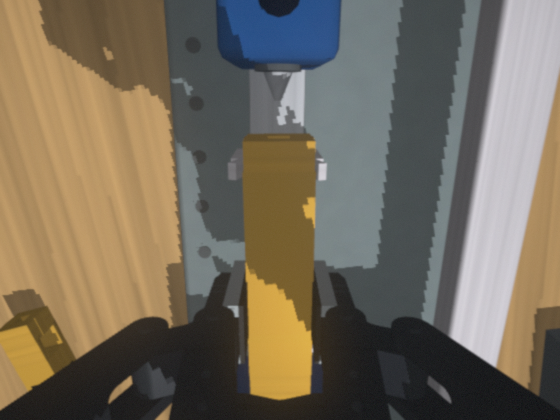

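move_arm --claw '[0.8, 0.8, 0.8, 0.8, 0.8]' --pt "0 0 2" --pt "0 0 3.5" --pt "0 0 4.1" --pt "0 0 4.3" --pt "0 0 4.3" --spin '[0, 0, 0, 0, 0]'

```text
clock: 13.9
tcp_pos: [607.4, 139.3, 58.3]
tool_rot: [3.134, -0.188, 0.026]
force: [0.1, 0.9, -1.1]
finger_gap: 23.3
```

Run:
```python
from h import *
c=cap('wrist','wrist11.png')
go(606.8,139,57,-6.9)
```

```text
t 13.95 tcp [607.6 139.3  58.5] phi -6.9 | off [-0.07  0.04  0.15] spin 0.001 rows>= 1 q6 0.23 F [-0.  -0.1 -1.9] gap 23.2
```

View pics/wrist11.png

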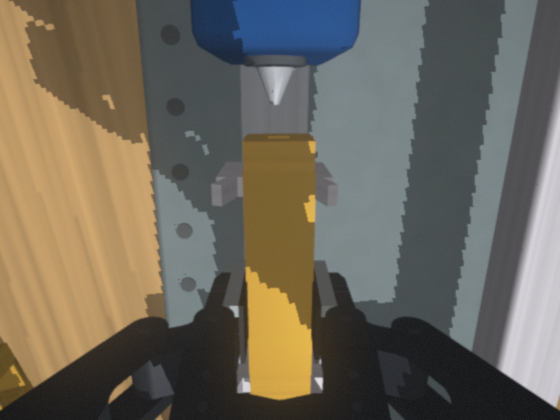

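move_arm --claw '[0.8, 0.8, 0.8, 0.8]' --pt "-0.1 0 0.1" --pt "-0.1 0 0.2" --pt "-0.1 0 0.3" --pt "-0.1 0 0.3" --spin '[0, 0, 0, 0]'

```text
clock: 14.35
tcp_pos: [607.0, 139.4, 57.4]
tool_rot: [3.134, -0.188, 0.029]
force: [-8.1, -2.2, 19.3]
finger_gap: 23.1
```

move_arm --claw '[0.2, 0.0, 0.0, 0.0, -0.2, -0.2, -0.2, -0.2, -0.2, -0.2]' --pt "0 0 -0.1" --pt "0 0 -0.1" --pt "0 0 -0.1" --pt "0 0 -0.1" --pt "0 0 -2" --pt "0 0 -5" --pt "0 0 -8" --pt "0 0 -8" --pt "0 0 -8" --pt "0 0 -8" --spin '[0, 0, 0, 0, 0, 0, 0, 0, 0, 0]'

```text
clock: 15.35
tcp_pos: [605.0, 139.6, 136.2]
tool_rot: [3.134, -0.187, 0.026]
force: [0.8, 0.4, 0.1]
finger_gap: 51.2
```

Run:
```python
from h import *
c=cap('wrist','wrist12.png')
go(619,248.4,103,-6.9)
s=cap('scene','scene12.png')
a=cv2.imread('pics/scene12.png')[120:260,280:430]; cv2.imwrite('pics/s12c.png',cv2.resize(a,None,fx=4,fy=4,interpolation=cv2.INTER_CUBIC))
```

```text
t 15.4 tcp [605.  139.6 136.1] phi -6.9 | off [  0.03 -10.98   3.3 ] spin 0.001 rows>= 3 q6 0.23 F [-0.4 -0.1 -0.4] gap 50.9
```

View pics/wrist12.png

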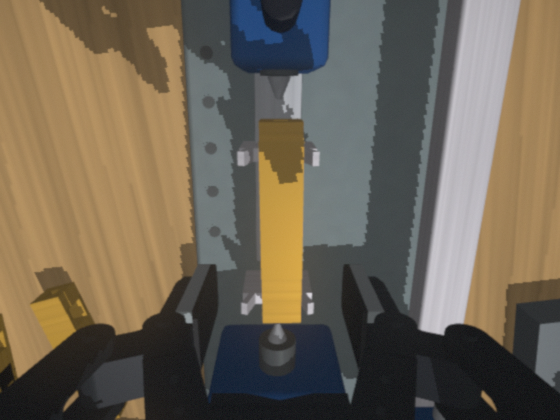

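View pics/s12c.png

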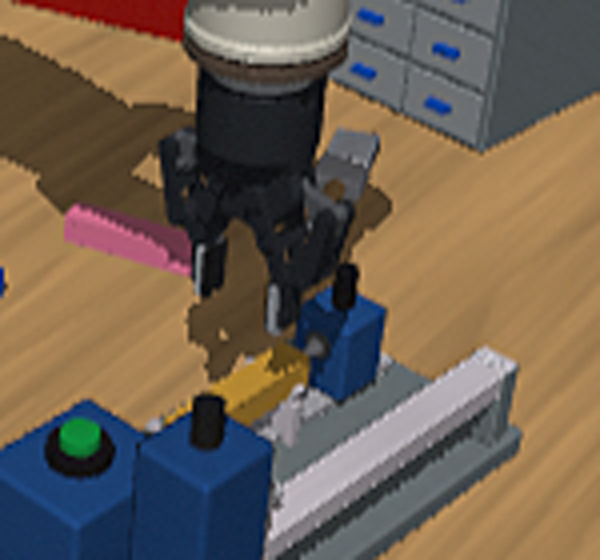

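move_arm --claw '[-0.2, -0.2, -0.2, -0.2, -0.2, 0.8, 0.8, 0.8, 0.8, 0.8, 0.8, 0.8, 0.8]' --pt "0 -4 -2" --pt "0 -8 -2" --pt "0 -11 -1" --pt "0 -11 2" --pt "0 -11 3.5" --pt "0 -11 3.5" --pt "0 -11 3.5" --pt "0 -11 3.5" --pt "0 -11 3.5" --pt "0 -11 3.5" --pt "0 -11 3.5" --pt "0 -11 3.5" --pt "0 -11 3.5" --spin '[0, 0, 0, 0, 0, 0, 0, 0, 0, 0, 0, 0, 0]' --force 40

```text
clock: 16.75
tcp_pos: [619.2, 248.2, 102.2]
tool_rot: [3.133, -0.188, 0.028]
force: [-1.6, -6.3, 6.7]
finger_gap: 14.5
```

Run:
```python
from h import *
c=cap('wrist','wrist13.png')
go(615,218,100,-6.9)
```

```text
t 16.8 tcp [619.2 248.2 102.2] phi -6.9 | off [-0.06  3.05  0.22] spin 0.0 rows>= 1 q6 0.39 F [-1.  -5.3  6.8] gap 14.1
```

View pics/wrist13.png

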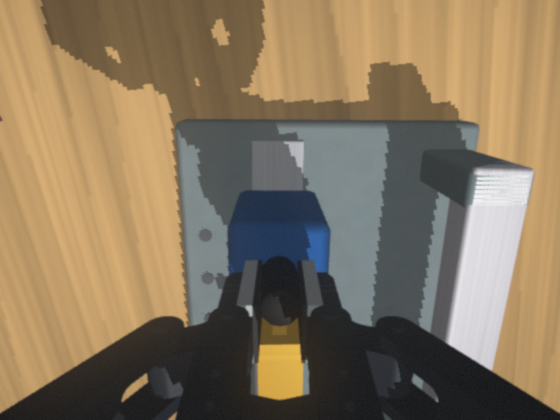

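move_arm --claw '[0.8, 0.8, 0.8, 0.8, 0.8, 0.8]' --pt "0 0.5 0" --pt "0 1.0 0" --pt "0 1.5 0" --pt "0 2.0 0" --pt "0 2.4 0" --pt "0 2.6 0" --spin '[0, 0, 0, 0, 0, 0]'

```text
clock: 17.4
tcp_pos: [615.9, 222.1, 102.3]
tool_rot: [3.134, -0.189, 0.028]
force: [-0.9, 6.9, -2.1]
finger_gap: 14.5
```

move_arm --claw '[0.8, 0.8, 0.8]' --pt "0 0.2 0" --pt "0 0.4 0" --pt "0 0.4 0" --spin '[0, 0, 0]'

```text
clock: 17.7
tcp_pos: [615.3, 217.7, 102.3]
tool_rot: [3.134, -0.189, 0.028]
force: [-0.4, 2.0, -2.6]
finger_gap: 14.1
```

move_arm --claw '[0.8, 0.8, 0.8]' --pt "0 0.1 0" --pt "0 0.2 0" --pt "0 0.2 0" --spin '[0, 0, 0]'

```text
clock: 18.0
tcp_pos: [615.1, 216.1, 102.3]
tool_rot: [3.135, -0.189, 0.028]
force: [1.7, 8.1, -3.7]
finger_gap: 14.7
```

Run:
```python
from h import *
go(615,218,100,-6.9)
c=cap('wrist','wrist14.png')
s=cap('scene','scene14.png')
a=cv2.imread('pics/scene14.png')[120:260,280:430]; cv2.imwrite('pics/s14c.png',cv2.resize(a,None,fx=4,fy=4,interpolation=cv2.INTER_CUBIC))
```

```text
t 18.0 tcp [615.1 216.1 102.3] phi -6.9 | off [-0.04 -0.19  0.23] spin 0.0 rows>= 1 q6 0.34 F [ 1.7  8.1 -3.7] gap 14.7
```

View pics/s14c.png

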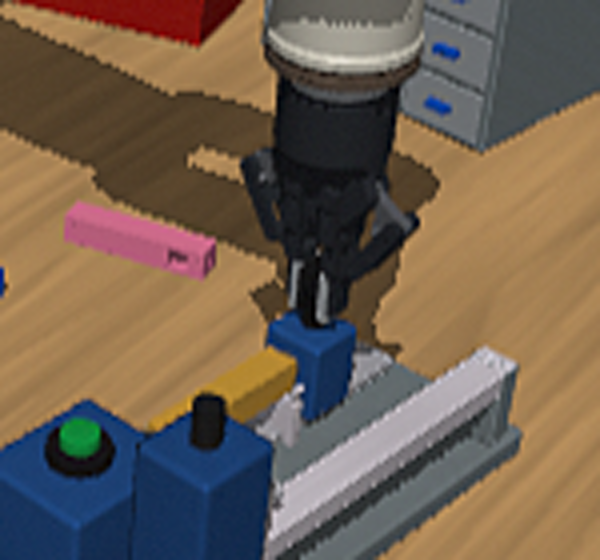

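move_arm --claw '[0.8, 0.8, 0.8]' --pt "0 0.1 0" --pt "0 0.1 0" --pt "0 0.1 0" --spin '[0, 0, 0]'

```text
clock: 18.4
tcp_pos: [615.1, 215.7, 102.3]
tool_rot: [3.136, -0.189, 0.028]
force: [2.2, 11.2, -6.3]
finger_gap: 14.0
```

move_arm --claw '[0.4, 0.2, 0.0, 0.0, 0.0, 0.0, 0.0, 0.0]' --pt "0 0.05 0" --pt "0 0.05 0" --pt "0 0.05 0" --pt "0 0.05 0" --pt "0 0 -3" --pt "0 0 -6" --pt "0 3 -8" --pt "0 5 -8" --spin '[0, 0, 0, 0, 0, 0, 0, 0]'

```text
clock: 19.2
tcp_pos: [608.4, 165.4, 185.6]
tool_rot: [-3.135, 0.188, -0.036]
force: [-0.2, -0.9, -0.6]
finger_gap: 42.6
```

Run:
```python
from h import *
go(585.3,-6.3,170,-6.9)
c=cap('wrist','wrist15.png')
s=cap('scene','scene15.png')
a=cv2.imread('pics/scene15.png')[120:260,280:430]; cv2.imwrite('pics/s15c.png',cv2.resize(a,None,fx=4,fy=4,interpolation=cv2.INTER_CUBIC))
```

```text
t 19.2 tcp [608.4 165.4 185.6] phi -6.8 | off [-0.28 17.32  1.52] spin 0.001 rows>= 4 q6 0.27 F [-0.2 -0.9 -0.6] gap 42.6
```

View pics/wrist15.png

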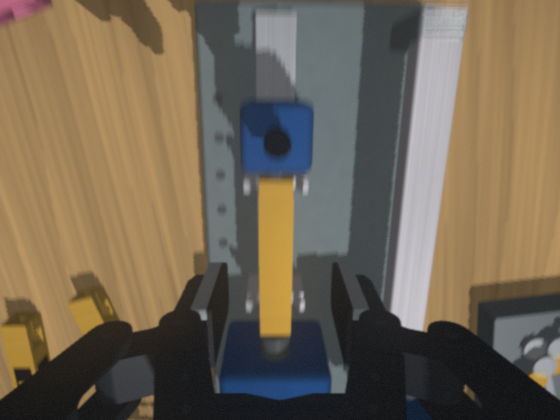

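View pics/s15c.png

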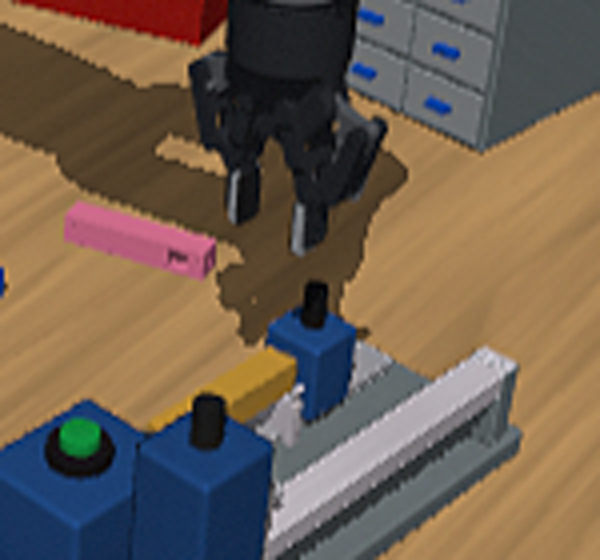

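move_arm --claw '[1, 1, 1, 1, 1, 1, 1]' --pt "0 4 0" --pt "0 8 0" --pt "0 12 0" --pt "-0.1 16 0" --pt "-0.1 17.2 0" --pt "-0.1 17.2 1.5" --pt "-0.1 17.2 1.5" --spin '[0, 0, 0, 0, 0, 0, 0]'

```text
clock: 20.0
tcp_pos: [585.5, -5.6, 165.5]
tool_rot: [-3.135, 0.192, -0.026]
force: [-0.4, 1.3, -0.5]
finger_gap: 0.2
```

Run:
```python
from h import *
c=cap('wrist','wrist16.png')
s=cap('scene','scene16.png')
go(586,-5,118)
a=cv2.imread('pics/scene16.png')[140:280,250:400]; cv2.imwrite('pics/s16c.png',cv2.resize(a,None,fx=4,fy=4,interpolation=cv2.INTER_CUBIC))
```

```text
t 20.1 tcp [586.   -5.2 167.2] phi -6.9 | off [-0.09 -0.01  4.92] spin 0 rows>= 1 q6 -0.02 F [-0.8 -0.5 -0.1] gap -0.0
```

View pics/wrist16.png

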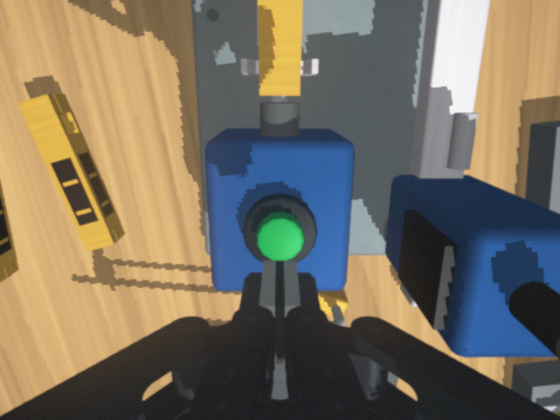

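View pics/s16c.png

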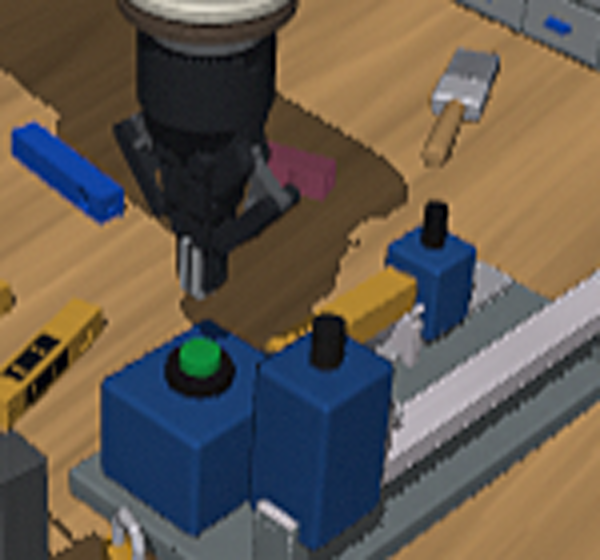

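Run:
```python
from h import *
c=manip.capture('wrist')
import pickle
t=pickle.load(open('top0.pkl','rb'))
def cen(c):
    h=cv2.cvtColor(c['frame'],cv2.COLOR_RGB2HSV); m=((abs(h[...,0].astype(int)-65)<15)&(h[...,1]>150)&(h[...,2]>90))
    m=cv2.morphologyEx(m.astype(np.uint8),cv2.MORPH_OPEN,np.ones((3,3)))
    n,l,st,ce=cv2.connectedComponentsWithStats(m); i=1+st[1:,4].argmax(); print(st[i],ce[i]); return ce[i]
a=cen(c);print(plane(c,*a,112),plane(c,*a,116))
```

```text
[ 257  217   46   44 1607] [279.0360921  238.08525202]
[586.87191886  -6.94773502 112.        ] [586.9941257   -5.36173082 116.        ]
```

move_arm --claw '[1, 1, 1, 1, 1]' --pt "0.1 0 3" --pt "0.1 0 4.5" --pt "0.1 0 5.2" --pt "0.1 0 5.6" --pt "0.1 0 5.6" --spin '[0, 0, 0, 0, 0]'

```text
clock: 20.65
tcp_pos: [588.2, -4.5, 115.3]
tool_rot: [-3.135, 0.188, -0.031]
force: [-21.5, 5.6, 39.5]
finger_gap: -0.2
```

Run:
```python
from h import *
s=cap('scene','scene17.png')
c=cap('wrist','wrist17.png')
go(586,-5,118)
a=cv2.imread('pics/scene17.png')[170:270,250:350]; cv2.imwrite('pics/s17c.png',cv2.resize(a,None,fx=6,fy=6,interpolation=cv2.INTER_CUBIC))
```

```text
t 20.75 tcp [588.2  -4.6 115.3] phi -6.9 | off [-0.21  0.07 -0.27] spin 0 rows>= 1 q6 -0.02 F [-21.5   5.8  40.9] gap -0.0
```

View pics/s17c.png

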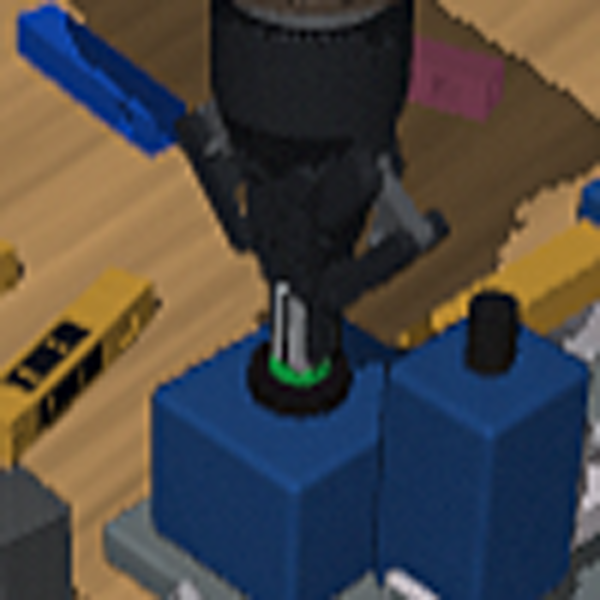

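View pics/wrist17.png

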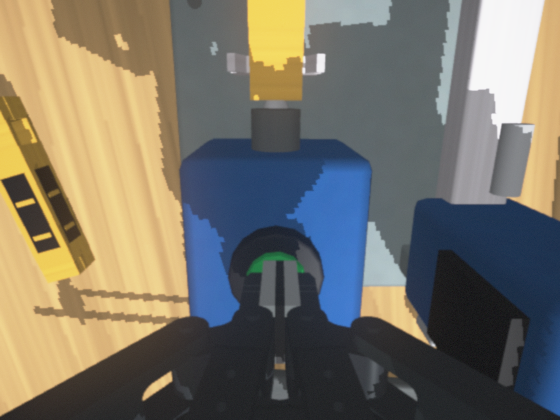

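move_arm --claw '[1, 1, 1, 0.5, -0.2, -0.2]' --pt "0 0 -0.5" --pt "0 0 -3" --pt "0 0 -6" --pt "0 0 -10" --pt "0 0 -14" --pt "0 0 -14" --spin '[0, 0, 0, 0, 0, 0]'

```text
clock: 21.35
tcp_pos: [586.8, -4.3, 261.6]
tool_rot: [3.135, -0.187, 0.045]
force: [-0.6, 0.5, -0.2]
finger_gap: 43.1
```

Run:
```python
from h import *
import pickle
t=cap('top','top18.png');s=cap('scene','scene18.png'); c=cap('wrist','wrist18.png')
pickle.dump((t,s,c),open('c18.pkl','wb'))
go(426,28,130,9)
print(barfit(t,250,305,225,262))
```

```text
t 21.5 tcp [585.3  -4.2 255. ] phi -6.8 | off [-16.44  -1.28  12.18] spin -0.277 rows>= 5 q6 -0.02 F [-0.5  0.3 -0.3] gap 51.3Traceback (most recent call last):
  File "<stdin>", line 6, in <module>
  File "h.py", line 35, in barfit
    cs,_=cv2.findContours(w,0,1); k=max(cs,key=cv2.contourArea)
                                    ~~~^^^^^^^^^^^^^^^^^^^^^^^^
ValueError: max() iterable argument is empty
```

View pics/top18.png

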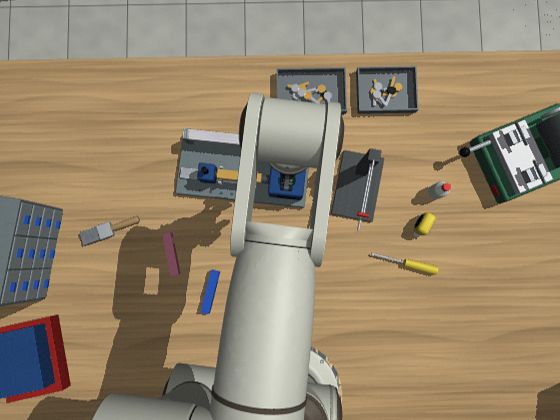

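View pics/wrist18.png

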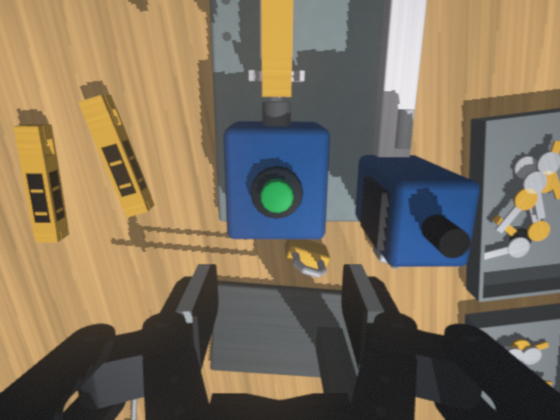

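View pics/scene18.png

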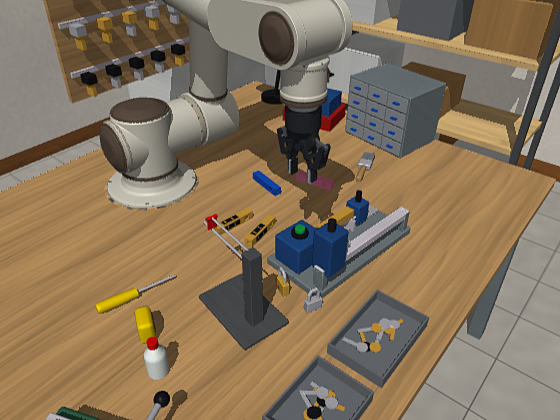

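Run:
```python
from h import *
go(431.8,12.2,130,8.9)
```

```text
t 21.5 tcp [585.3  -4.2 255. ] phi -6.8 | off [-15.68   0.22  12.19] spin -0.275 rows>= 4 q6 -0.02 F [-0.5  0.3 -0.3] gap 51.3
```

move_arm --claw '[-0.2, -0.2, -0.2, -0.2, -0.2, -0.2, -0.2, -0.2, -0.2]' --pt "-4 0 0" --pt "-8 0 0" --pt "-12 0.1 0" --pt "-15.7 0.2 2" --pt "-15.7 0.2 6" --pt "-15.7 0.2 10" --pt "-15.7 0.2 12.2" --pt "-15.7 0.2 12.2" --pt "-15.7 0.2 12.2" --spin '[-0.1, -0.2, -0.275, -0.275, -0.275, -0.275, -0.275, -0.275, -0.275]'

```text
clock: 22.4
tcp_pos: [431.5, 12.5, 130.1]
tool_rot: [3.13, 0.244, 0.03]
force: [0.7, 0.1, 1.0]
finger_gap: 51.3
```

Run:
```python
from h import *
c=cap('wrist','wrist19.png')
go(431.8,12.2,1,8.9)
print(barfit(c,220,340,60,320,z=24,name='m19.png'))
```

```text
t 22.45 tcp [432.   12.4 130.8] phi 8.9 | off [-0.28 -0.03 12.98] spin 0.0 rows>= 3 q6 -0.31 F [-0.3  0.4 -0.2] gap 51.4
((430.9522399902344, 27.566272735595703), [25.083303451538086, 120.1093978881836], -81.6552848815918)
```

View pics/wrist19.png

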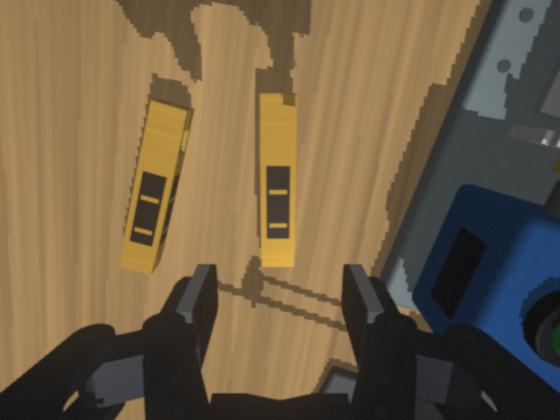

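move_arm --claw '[-0.2, -0.2, -0.2, -0.2, -0.2, 0.8, 0.8, 0.8, 0.8, 0.8, 0.8, 0.8]' --pt "0 0 4" --pt "0 0 8" --pt "0 0 11" --pt "0 0 12.5" --pt "0 0 12.9" --pt "0 0 12.9" --pt "0 0 12.9" --pt "0 0 12.9" --pt "0 0 12.9" --pt "0 0 12.9" --pt "0 0 12.9" --pt "0 0 12.9" --spin '[0, 0, 0, 0, 0, 0, 0, 0, 0, 0, 0, 0]' --force 60

```text
clock: 23.65
tcp_pos: [435.7, 12.2, 3.5]
tool_rot: [3.129, 0.244, 0.036]
force: [-0.4, -0.3, 4.9]
finger_gap: 22.9
```

move_arm --claw '[0.8, 0.8, 0.8, 0.8, 0.8, 0.8]' --pt "0 0 -3" --pt "0 0 -7" --pt "0 0 -11" --pt "0 0 -15" --pt "0 0 -16" --pt "0 0 -16" --spin '[0, 0, 0, 0, 0, 0]'

```text
clock: 24.25
tcp_pos: [432.8, 12.3, 165.7]
tool_rot: [3.128, 0.244, 0.043]
force: [-0.2, 0.4, -2.5]
finger_gap: 22.7
```

Run:
```python
from h import *
c=cap('wrist','wrist20.png')
go(431.8,12.2,1,-12)
import pickle
t=cap('top','top20.png');s=cap('scene','scene20.png')
pickle.dump((t,s),open('c20.pkl','wb'))
a=cv2.imread('pics/top20.png')[140:250,310:410]; cv2.imwrite('pics/t20c.png',cv2.resize(a,None,fx=5.4,fy=5.4,interpolation=cv2.INTER_CUBIC))
a=cv2.imread('pics/scene20.png')[200:360,190:300]; cv2.imwrite('pics/s20c.png',cv2.resize(a,None,fx=3.7,fy=3.7,interpolation=cv2.INTER_CUBIC))
```

```text
t 24.3 tcp [432.1  12.4 163.8] phi 8.9 | off [-0.42 -0.07 16.28] spin 0.365 rows>= 4 q6 -0.31 F [-1.3  0.3 -2. ] gap 23.1
```

View pics/wrist20.png

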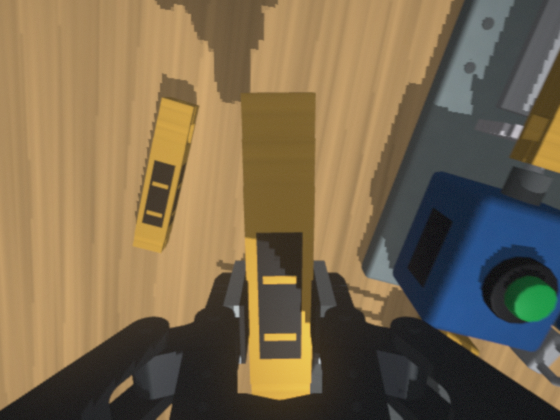

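View pics/t20c.png

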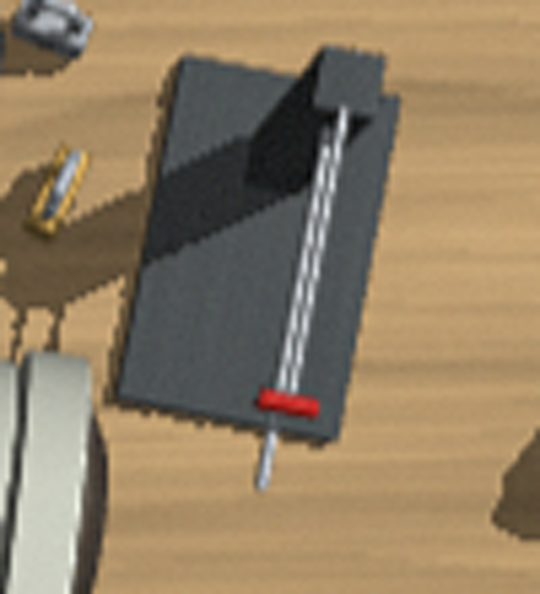

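View pics/s20c.png

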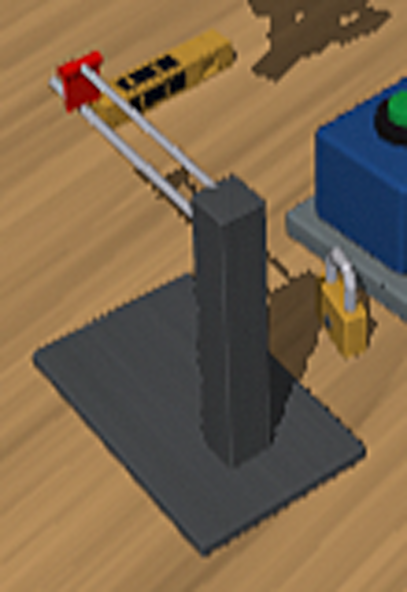

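Run:
```python
from h import *
import pickle
t,s=pickle.load(open('c20.pkl','rb'))
f=lambda x,y:(310+x/5.4,140+y/5.4)
A=plane(t,*f(262,488),170);B=plane(t,*f(327,135),170);print(A,B,np.degrees(np.arctan2(*(B-A)[1::-1])))
A=plane(t,*f(290,395),204);B=plane(t,*f(343,110),204);print(A,B,np.degrees(np.arctan2(*(B-A)[1::-1])))
print(plane(t,*f(350,80),206))
g=lambda x,y:(190+x/3.7,200+y/3.7)
A=plane(s,*g(55,85),170);B=plane(s,*g(190,210),170);print(A,B,np.degrees(np.arctan2(*(B-A)[1::-1])))
A=plane(s,*g(88,70),204);B=plane(s,*g(212,183),204);print(A,B,np.degrees(np.arctan2(*(B-A)[1::-1])))
print(plane(s,*g(230,200),206))
```

```text
[ 440.72677323 -179.02602035  170.        ] [ 605.23956801 -215.13534405  170.        ] -12.379680051808815
[ 480.28024453 -187.21064147  204.        ] [ 609.70192966 -215.90750449  204.        ] -12.5020111635266
[ 623.02225979 -219.18199699  206.        ]
[ 447.797476   -179.37662842  170.        ] [ 588.12496151 -209.64712411  170.        ] -12.172934187777145
[ 486.10036448 -185.46945732  204.        ] [ 609.29192488 -212.96245179  204.        ] -12.580693454123422
[ 627.48611135 -218.59540121  206.        ]
```

Run:
```python
from h import *
go(385,0,162,-12.35)
go(385,-100,162,-12.35)
go(395,-222,162,-12.35)
```

```text
t 24.4 tcp [431.4  12.5 162.3] phi 8.9 | off [-4.78  0.51 -0.07] spin 0.371 rows>= 3 q6 -0.31 F [-0.3 -0.1 -2.2] gap 23.2
t 24.4 tcp [431.4  12.5 162.3] phi 8.9 | off [-6.33 10.39 -0.06] spin 0.371 rows>= 3 q6 -0.31 F [-0.3 -0.1 -2.2] gap 23.2
t 24.4 tcp [431.4  12.5 162.3] phi 8.9 | off [-7.24e+00  2.26e+01 -2.00e-02] spin 0.371 rows>= 5 q6 -0.31 F [-0.3 -0.1 -2.2] gap 23.2
```

move_arm --claw '[0.8, 0.8, 0.8, 0.8, 0.8, 0.8, 0.8, 0.8, 0.8, 0.8]' --pt "-3 0.3 0" --pt "-4.8 0.5 0" --pt "-5.3 4 0" --pt "-5.8 8 0" --pt "-6.3 12 0" --pt "-6.6 16 0" --pt "-7 20 0" --pt "-7.2 22.6 0" --pt "-7.2 22.6 0" --pt "-7.2 22.6 0" --spin '[0.1, 0.2, 0.3, 0.37, 0.37, 0.37, 0.37, 0.37, 0.37, 0.37]'

```text
clock: 25.4
tcp_pos: [394.8, -221.9, 160.3]
tool_rot: [-3.12, 0.338, -0.03]
force: [-0.3, -0.3, -2.3]
finger_gap: 22.5
```

```bash
cat > look.py <<'E'
from h import *
import sys,pickle
n=sys.argv[1]
c=cap('wrist','wrist%s.png'%n); s=cap('scene','scene%s.png'%n); t=cap('top','top%s.png'%n)
a=cv2.imread('pics/scene%s.png'%n)[180:340,170:310]; cv2.imwrite('pics/s%sc.png'%n,cv2.resize(a,None,fx=3.7,fy=3.7,interpolation=cv2.INTER_CUBIC))
a=cv2.imread('pics/top%s.png'%n)[130:270,300:440]; cv2.imwrite('pics/t%sc.png'%n,cv2.resize(a,None,fx=4.2,fy=4.2,interpolation=cv2.INTER_CUBIC))
pickle.dump((c,s,t),open('c%s.pkl'%n,'wb'))
go(402.3,-223.6,161,-12.35)
E
python3 look.py 21
```

```text
t 25.55 tcp [ 395.2 -221.1  161.3] phi -12.2 | off [0.75 0.09 0.04] spin 0.002 rows>= 1 q6 -0.48 F [-1.   0.  -1.5] gap 22.5
```

View pics/wrist21.png

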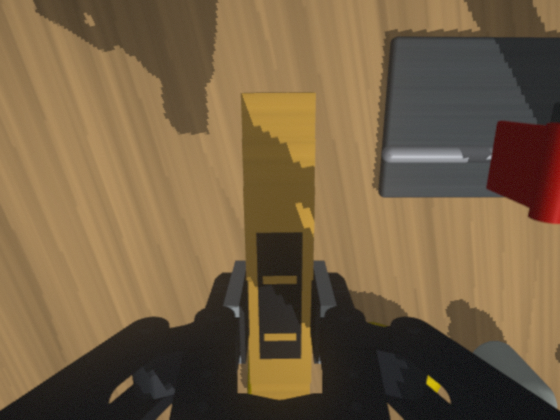

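View pics/s21c.png

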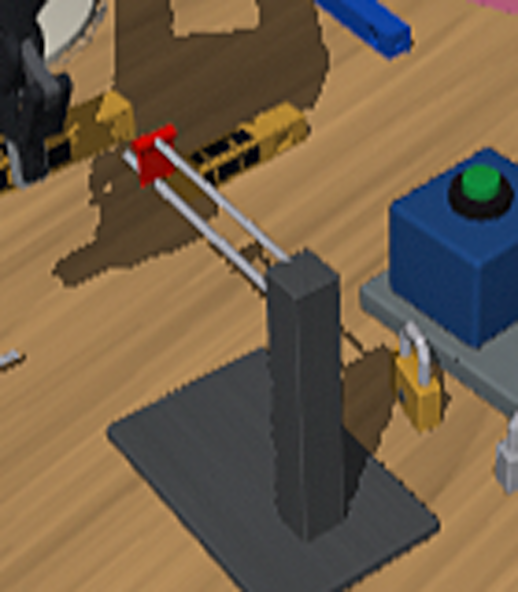

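View pics/t21c.png

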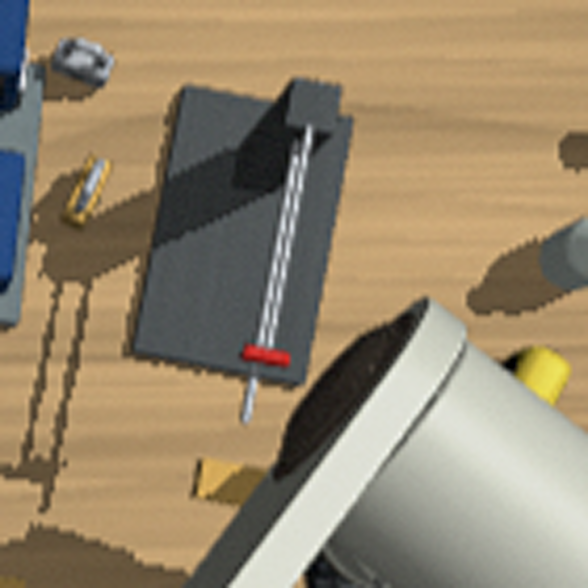

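```bash
cat > rel.py <<'E'
from h import *
import sys
# args: pickle, v of bar far end top edge, z bar top, u,v of prong pt, 
import pickle
def rel(n,vend,up,vp,ztcp):
    c,s,t=pickle.load(open('c%s.pkl'%n,'rb'))
    h=np.array([.977,-.214]);b=np.array([.214,.977])
    E=plane(c,279,vend,ztcp+9+12)[:2]; P=plane(c,up,vp,170)[:2]
    print('end·b',E@b,'eye·b',E@b-22,'prong·b',P@b,'need +b',P@b-(E@b-22),' tip·h - eye·h',P@h-E@h)
E
python3 - <<'E'
from rel import *
rel('21',94,385,155,161)
c,s,t=pickle.load(open('c21.pkl','rb'))
b=np.array([.214,.977,0])
o=np.array([395,-221.3,170]);
for q in (53.2,75.2): print(proj(c,o+b*q),proj(c,o+b*q+[0,0,12]),proj(s,o+b*q),proj(t,o+b*q+[0,0,12]))
E
```

```text
end·b -55.98751958694945 eye·b -77.98751958694945 prong·b -76.82122178144212 need +b 1.1662978055073268  tip·h - eye·h 37.961439139996
(np.float64(279.8501775656916), np.float64(159.9823999605971)) (np.float64(280.60898234973837), np.float64(166.2137158015925)) (np.float64(195.5889134287533), np.float64(213.82571957664047)) (np.float64(355.8861581842948), np.float64(244.09620751878518))
(np.float64(279.83859699532417), np.float64(95.37928745523254)) (np.float64(280.6381035315817), np.float64(95.58612062303852)) (np.float64(203.81816734910825), np.float64(210.3359442988837)) (np.float64(347.0810512809767), np.float64(242.34752841315643))
```

Run:
```python
from rel import *
c,s,t=pickle.load(open('c21.pkl','rb'))
for p in ((441.8,-178.8,170),(443,-178,170),(443,-178,165),(443,-178,175)): print(proj(s,p))
a=cv2.imread('pics/scene21.png')[190:240,170:230]; cv2.imwrite('pics/s21d.png',cv2.resize(a,None,fx=12,fy=12,interpolation=cv2.INTER_CUBIC))
```

```text
(np.float64(203.207602519233), np.float64(221.80393480702423))
(np.float64(203.83515996803968), np.float64(221.84535680747504))
(np.float64(204.0234254083315), np.float64(223.58717426487277))
(np.float64(203.64589369037864), np.float64(220.0942796792684))
```

View pics/s21d.png

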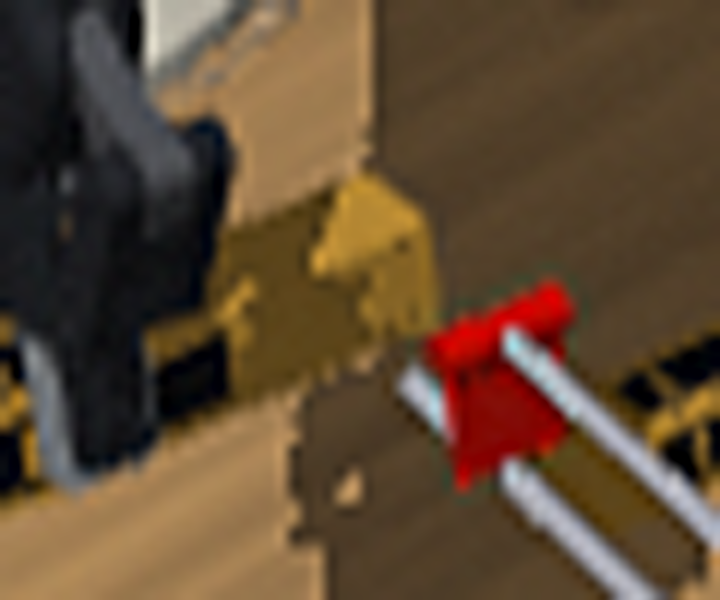

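Run:
```python
from rel import *
c,s,t=pickle.load(open('c21.pkl','rb'))
b=np.array([.214,.977,0]);h=np.array([.977,-.214,0])
for o in ((395,-221.3,170),(395,-221.3,175),(395.2,-219.9,170)): print(proj(s,np.array(o)+75.2*b+12*h))
```

```text
(np.float64(206.51666172532117), np.float64(212.77488857315808))
(np.float64(206.33902173044413), np.float64(211.0435477882238))
(np.float64(207.01685414054708), np.float64(212.52920928793156))
```

move_arm --claw '[0.8, 0.8, 0.8, 0.8, 0.8]' --pt "0.5 -0.1 -0.1" --pt "1.5 -0.1 -0.1" --pt "3 -0.1 -0.1" --pt "4.5 -0.1 -0.1" --pt "4.5 -0.1 -0.1" --spin '[0, 0, 0, 0, 0]'

```text
clock: 26.05
tcp_pos: [441.1, -229.6, 163.1]
tool_rot: [-3.122, 0.333, -0.033]
force: [-0.4, -0.1, -1.8]
finger_gap: 22.8
```

```bash
python3 look.py 22
python3 - <<'E'
import cv2
a=cv2.imread('pics/scene22.png')[190:240,170:230]; cv2.imwrite('pics/s22d.png',cv2.resize(a,None,fx=12,fy=12,interpolation=cv2.INTER_CUBIC))
E
```

```text
t 26.2 tcp [ 439.3 -229.3  163. ] phi -12.2 | off [-3.74  0.23  0.12] spin 0.003 rows>= 1 q6 -0.43 F [-0.6 -0.9 -1.3] gap 22.5
```

View pics/wrist22.png

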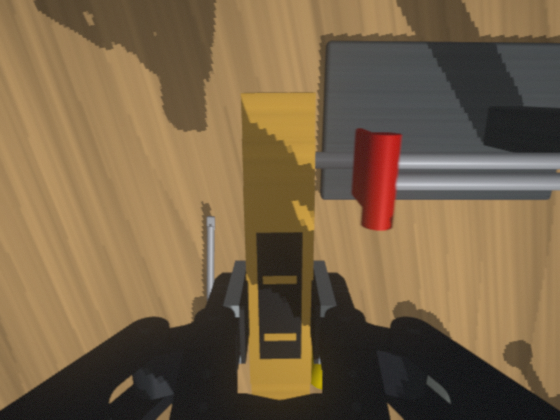

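View pics/s22d.png

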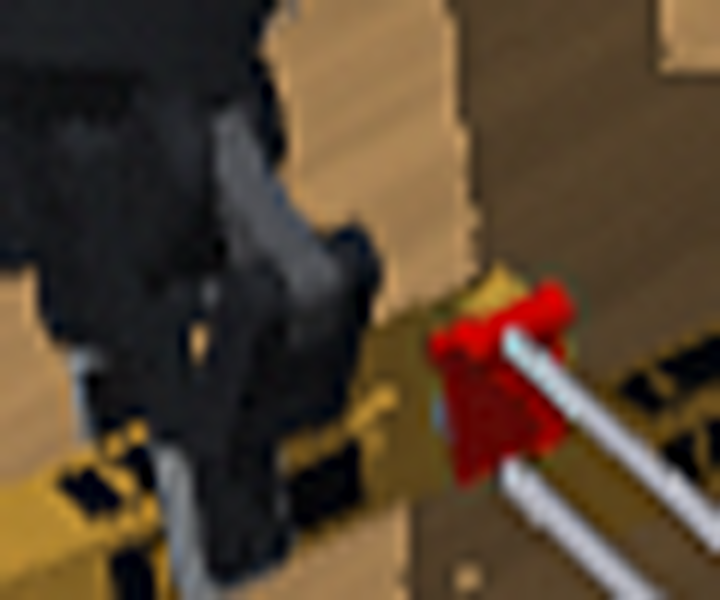

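move_arm --claw '[0.8, 0.8, 0.8, 0.8, 0.8]' --pt "1 0 0" --pt "2 0 0" --pt "3 0 0" --pt "4 0 0" --pt "5 0 0" --spin '[0, 0, 0, 0, 0]'

```text
clock: 26.7
tcp_pos: [489.1, -240.1, 163.9]
tool_rot: [-3.122, 0.333, -0.032]
force: [1.4, 0.4, -1.9]
finger_gap: 23.0
```

```bash
python3 look.py 23
```

```text
t 26.85 tcp [ 488.6 -239.9  163.7] phi -12.2 | off [-8.78  0.23  0.09] spin 0.003 rows>= 2 q6 -0.39 F [ 0.4  0.7 -1.3] gap 22.8
```

View pics/wrist23.png

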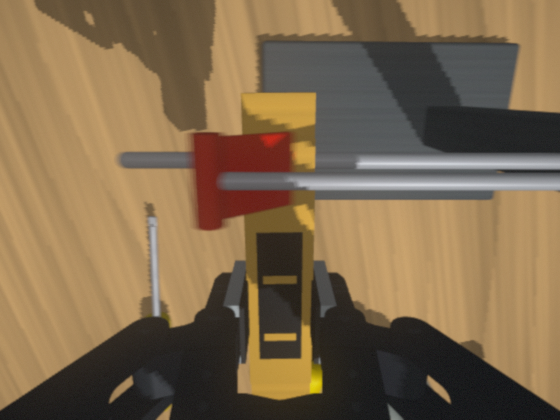

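View pics/s23c.png

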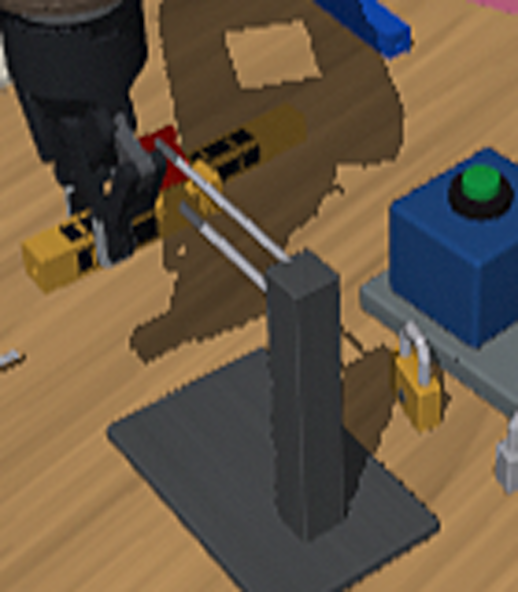

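move_arm --claw '[0.8, 0.8, 0.8, 0.8, 0.8, 0.8, 0.8]' --pt "1.5 0 0.1" --pt "3 0 0.1" --pt "4.5 0 0.1" --pt "6 0 0.1" --pt "7.5 0 0.1" --pt "8.5 0 0.1" --pt "8.5 0 0.1" --spin '[0, 0, 0, 0, 0, 0, 0]'

```text
clock: 27.55
tcp_pos: [572.1, -257.9, 164.0]
tool_rot: [-3.121, 0.333, -0.031]
force: [-0.3, -0.5, -1.5]
finger_gap: 22.7
```

```bash
python3 look.py 24
```

```text
t 27.7 tcp [ 571.1 -257.7  164.3] phi -12.2 | off [-17.23   0.23  -0.  ] spin 0.003 rows>= 4 q6 -0.34 F [-0.2  0.4 -2. ] gap 23.0
```

View pics/wrist24.png

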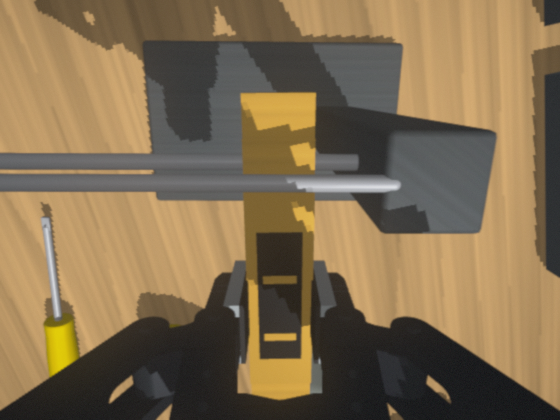

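View pics/s24c.png

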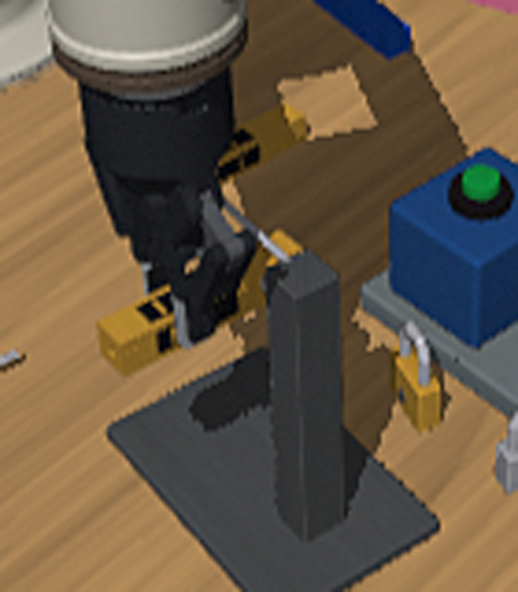

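move_arm --claw '[0.2, -0.2, -0.2, -0.2, -0.2, -0.2, -0.2, -0.2, -0.2, -0.2, -0.2, -0.2, -0.2, -0.2]' --pt "0 0 0" --pt "0 0 0" --pt "0 0 0" --pt "0 0 0" --pt "0 0 0" --pt "0 0 0" --pt "0 0 -2" --pt "0 0 -5" --pt "0 0 -9" --pt "0 0 -12" --pt "0 0 -12" --pt "0 0 -12" --pt "0 0 -12" --pt "0 0 -12" --spin '[0, 0, 0, 0, 0, 0, 0, 0, 0, 0, 0, 0, 0, 0]'

```text
clock: 29.1
tcp_pos: [568.6, -257.6, 283.1]
tool_rot: [-3.121, 0.333, -0.028]
force: [-0.2, 0.0, -0.3]
finger_gap: 51.4
```

```bash
python3 look.py 25
```

```text
t 29.25 tcp [ 568.7 -257.7  283.6] phi -12.2 | off [-17.21   0.24  11.95] spin 0.003 rows>= 5 q6 -0.34 F [-0.1 -0.8 -0.1] gap 51.5
```

View pics/wrist25.png

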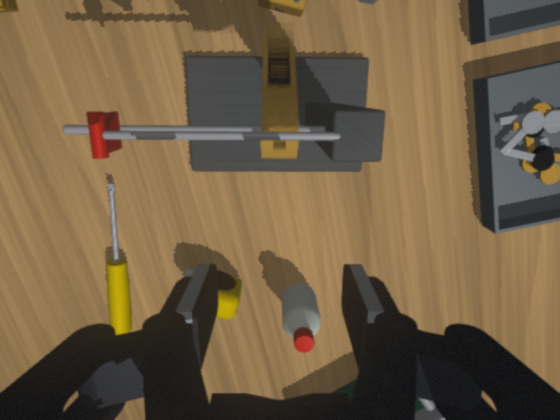

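View pics/s25c.png

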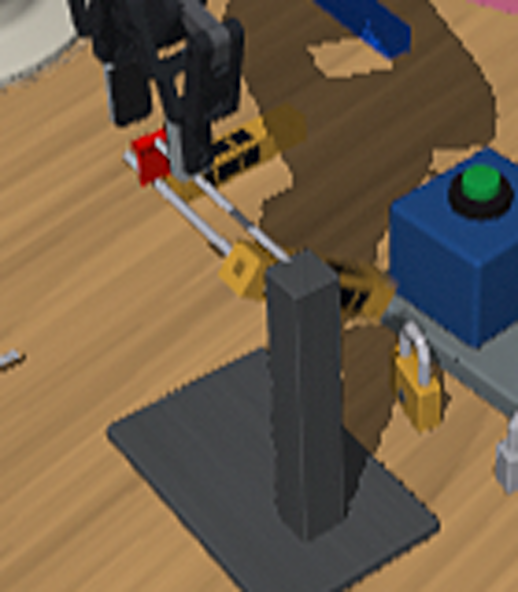

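Run:
```python
from h import *
go(343.5,-4.5,130,-6.8)
```

```text
t 29.25 tcp [ 568.7 -257.7  283.6] phi -12.2 | off [-27.63 -19.92  14.96] spin -0.094 rows>= 8 q6 -0.34 F [-0.1 -0.8 -0.1] gap 51.5
```

move_arm --claw '[-0.2, -0.2, -0.2, -0.2, -0.2, -0.2, -0.2, -0.2, -0.2, -0.2, -0.2, -0.2]' --pt "-4 -3 0" --pt "-8 -6 0" --pt "-12 -9 0" --pt "-16 -12 0" --pt "-20 -15 0" --pt "-24 -17.5 0" --pt "-27.6 -19.9 2" --pt "-27.6 -19.9 6" --pt "-27.6 -19.9 10" --pt "-27.6 -19.9 15" --pt "-27.6 -19.9 15" --pt "-27.6 -19.9 15" --spin '[-0.09, -0.09, -0.09, -0.09, -0.09, -0.09, -0.09, -0.09, -0.09, -0.09, -0.09, -0.09]'

```text
clock: 30.45
tcp_pos: [343.8, -4.8, 130.7]
tool_rot: [-3.133, 0.192, -0.028]
force: [0.4, -1.1, 0.6]
finger_gap: 51.0
```

```bash
python3 look.py 26
python3 - <<'E'
from rel import *
c,s,t=pickle.load(open('c26.pkl','rb'))
print(barfit(c,200,360,60,320,z=24))
go(343.5,-4.5,2,-6.8)
E
```

```text
t 30.6 tcp [344.9  -5.1 131.9] phi -7.0 | off [ 8.43 20.97 -2.78] spin 0.093 rows>= 5 q6 -0.12 F [0.3 0.1 0.1] gap 51.3
((347.3179931640625, 9.643417358398438), [23.941768646240234, 120.0504150390625], 82.12641906738281)
t 30.6 tcp [344.9  -5.1 131.9] phi -7.0 | off [-4.300e-01 -1.000e-02  1.299e+01] spin -0.004 rows>= 3 q6 -0.12 F [0.3 0.1 0.1] gap 51.3
```

View pics/wrist26.png

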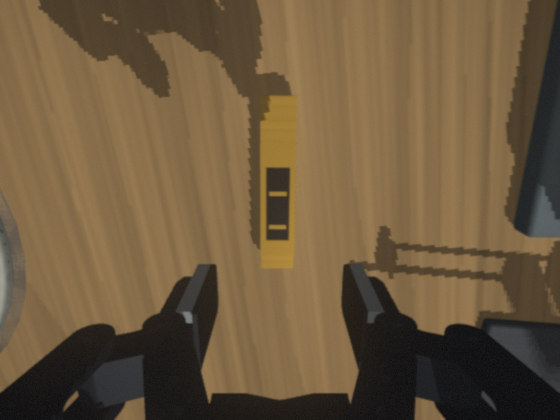

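View pics/s26c.png

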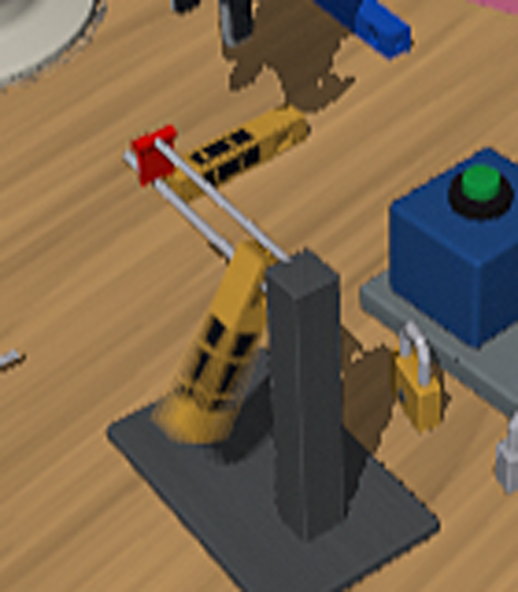

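move_arm --claw '[-0.2, -0.2, -0.2, -0.2, -0.2, 0.8, 0.8, 0.8, 0.8, 0.8, 0.8, 0.8]' --pt "-0.05 0 4" --pt "-0.05 0 8" --pt "-0.05 0 11" --pt "-0.05 0 12.5" --pt "-0.05 0 12.9" --pt "-0.05 0 12.9" --pt "-0.05 0 12.9" --pt "-0.05 0 12.9" --pt "-0.05 0 12.9" --pt "-0.05 0 12.9" --pt "-0.05 0 12.9" --pt "-0.05 0 12.9" --spin '[0, 0, 0, 0, 0, 0, 0, 0, 0, 0, 0, 0]' --force 60

```text
clock: 31.8
tcp_pos: [348.3, -5.3, 4.6]
tool_rot: [-3.135, 0.192, -0.038]
force: [-2.7, 0.4, 9.8]
finger_gap: 22.7
```

move_arm --claw '[0.8, 0.8, 0.8, 0.8, 0.8, 0.8]' --pt "0 0 -3" --pt "0 0 -7" --pt "0 0 -11" --pt "0 0 -15" --pt "0 0 -16" --pt "0 0 -16" --spin '[0, 0, 0, 0, 0, 0]'

```text
clock: 32.4
tcp_pos: [345.2, -5.4, 166.6]
tool_rot: [-3.135, 0.192, -0.045]
force: [0.3, -0.2, -2.1]
finger_gap: 22.5
```

Run:
```python
from h import *
go(345,-100,162,-12.2)
go(396,-221.5,162,-12.2)
```

```text
t 32.4 tcp [345.2  -5.4 166.6] phi -7.0 | off [1.12 9.39 0.48] spin 0.09 rows>= 2 q6 -0.12 F [ 0.3 -0.2 -2.1] gap 22.5
t 32.4 tcp [345.2  -5.4 166.6] phi -7.0 | off [ 7.67 20.83  0.64] spin 0.09 rows>= 5 q6 -0.12 F [ 0.3 -0.2 -2.1] gap 22.5
```

move_arm --claw '[0.8, 0.8, 0.8, 0.8, 0.8, 0.8, 0.8, 0.8, 0.8, 0.8]' --pt "0.3 4 0.3" --pt "0.8 8 0.5" --pt "1.3 12 0.5" --pt "2 16 0.5" --pt "3 19 0.6" --pt "4.5 20.8 0.6" --pt "6.5 20.8 0.6" --pt "7.6 20.8 0.6" --pt "7.6 20.8 0.6" --pt "7.6 20.8 0.6" --spin '[0.09, 0.09, 0.09, 0.09, 0.09, 0.09, 0.09, 0.09, 0.09, 0.09]'

```text
clock: 33.4
tcp_pos: [394.9, -220.4, 161.7]
tool_rot: [-3.122, 0.331, -0.043]
force: [-0.5, 0.7, -1.8]
finger_gap: 22.7
```

```bash
python3 look.py 27;  python3 - <<'E'
import cv2
a=cv2.imread('pics/scene27.png')[190:240,170:230]; cv2.imwrite('pics/s27d.png',cv2.resize(a,None,fx=12,fy=12,interpolation=cv2.INTER_CUBIC))
E
```

```text
t 33.55 tcp [ 394.9 -220.8  162.4] phi -12.2 | off [0.78 0.12 0.16] spin 0.003 rows>= 1 q6 -0.48 F [-0.7  0.5 -1. ] gap 22.6
```

View pics/wrist27.png

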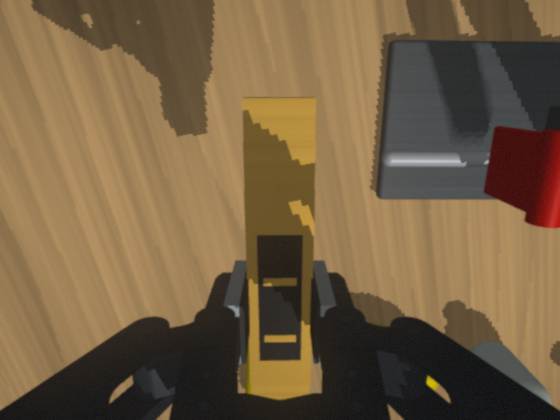

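View pics/s27d.png

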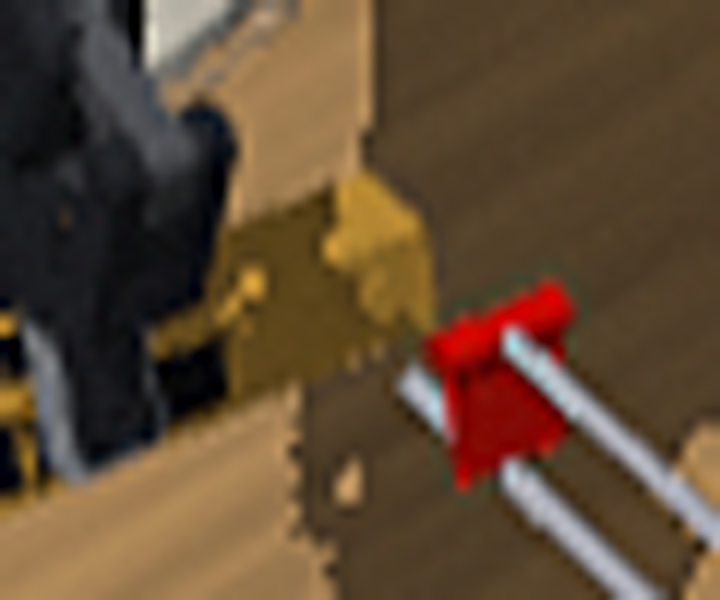

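View pics/s27c.png

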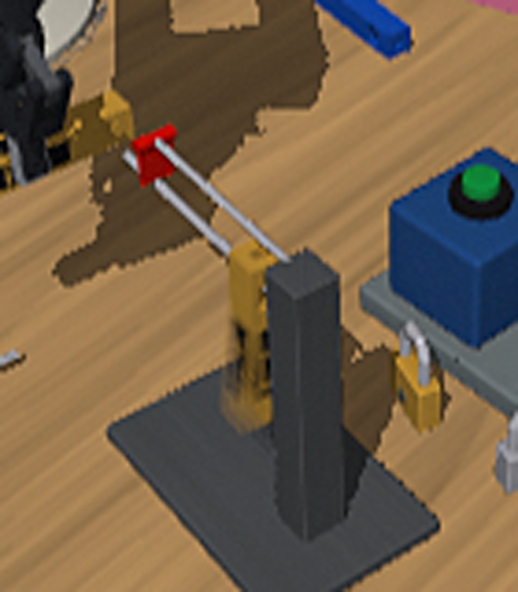

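move_arm --claw '[0.8, 0.8, 0.8, 0.8, 0.8, 0.8, 0.8, 0.8, 0.8]' --pt "0.5 -0.1 -0.05" --pt "1.5 -0.1 -0.05" --pt "3 -0.1 0" --pt "4.5 -0.1 0" --pt "5.5 -0.1 0" --pt "6.5 -0.1 0" --pt "7.5 -0.1 0" --pt "8.5 -0.1 0" --pt "9.5 -0.1 0.05" --spin '[0, 0, 0, 0, 0, 0, 0, 0, 0]'

```text
clock: 34.45
tcp_pos: [488.7, -239.9, 164.6]
tool_rot: [-3.122, 0.332, -0.045]
force: [0.3, 0.0, -1.1]
finger_gap: 22.6
```

```bash
python3 look.py 28
```

```text
t 34.6 tcp [ 488.3 -239.8  164.3] phi -12.1 | off [-8.75  0.23  0.09] spin 0.004 rows>= 2 q6 -0.4 F [-0.1  0.5 -1.9] gap 22.5
```

View pics/wrist28.png

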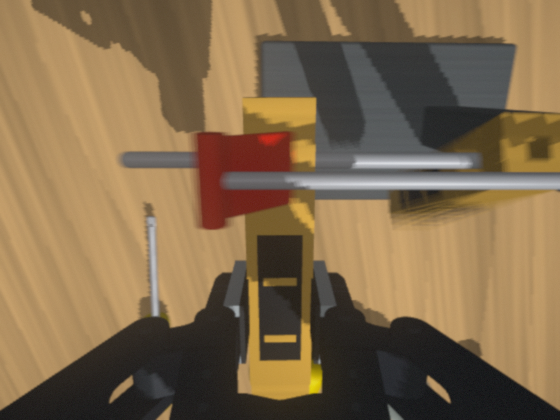

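View pics/s28c.png

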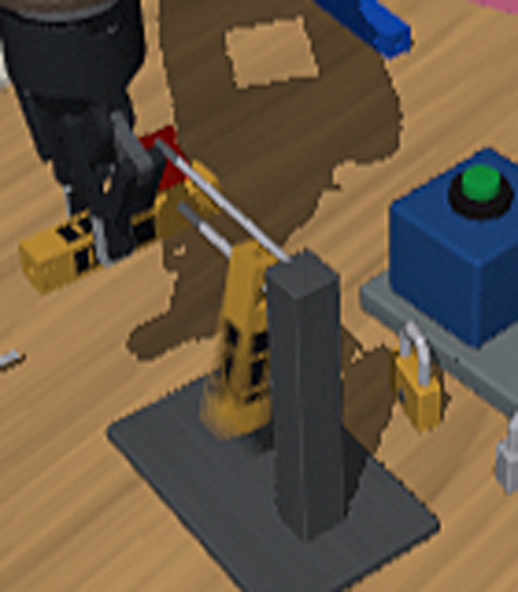

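move_arm --claw '[0.8, 0.8, 0.8, 0.8]' --pt "1.2 0 0.1" --pt "2.6 0 0.1" --pt "4.2 0 0.1" --pt "4.2 0 0.1" --spin '[0, 0, 0, 0]'

```text
clock: 35.0
tcp_pos: [530.7, -248.9, 164.2]
tool_rot: [-3.122, 0.332, -0.045]
force: [-0.0, 0.3, -1.3]
finger_gap: 22.7
```

```bash
python3 look.py 29
```

```text
t 35.15 tcp [ 529.1 -248.5  164.3] phi -12.1 | off [-12.92   0.23  -0.03] spin 0.004 rows>= 3 q6 -0.37 F [-0.2 -1.2 -2. ] gap 22.4
```

View pics/wrist29.png

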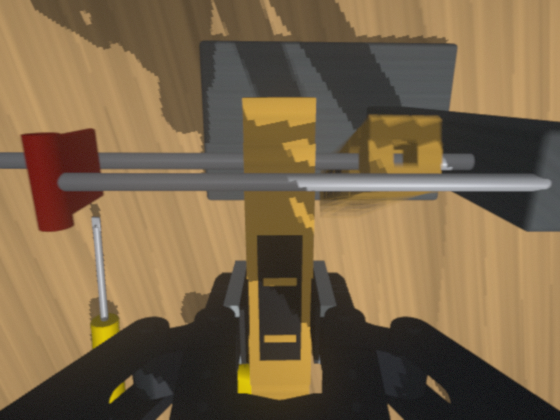

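move_arm --claw '[0.2, -0.2, -0.2, -0.2, -0.2, -0.2, -0.2, -0.2, -0.2, -0.2, -0.2, -0.2, -0.2, -0.2]' --pt "0 0 0" --pt "0 0 0" --pt "0 0 0" --pt "0 0 0" --pt "0 0 0" --pt "0 0 0" --pt "0 0 -2" --pt "0 0 -5" --pt "0 0 -9" --pt "0 0 -12" --pt "0 0 -12" --pt "0 0 -12" --pt "0 0 -12" --pt "0 0 -12" --spin '[0, 0, 0, 0, 0, 0, 0, 0, 0, 0, 0, 0, 0, 0]'

```text
clock: 36.55
tcp_pos: [525.5, -248.2, 283.0]
tool_rot: [-3.121, 0.332, -0.041]
force: [0.3, -0.2, 1.1]
finger_gap: 51.2
```

```bash
python3 look.py 30
python3 - <<'E'
from h import *
go(350,100,283,-6.8)
E
```

```text
t 36.7 tcp [ 525.7 -248.3  283.6] phi -12.1 | off [-12.9    0.24  11.92] spin 0.004 rows>= 4 q6 -0.37 F [-0.1  0.2  0.2] gap 51.5
t 36.7 tcp [ 525.7 -248.3  283.6] phi -12.1 | off [-24.49 -30.36  -0.44] spin -0.093 rows>= 8 q6 -0.37 F [-0.1  0.2  0.2] gap 51.5
```

View pics/s30c.png

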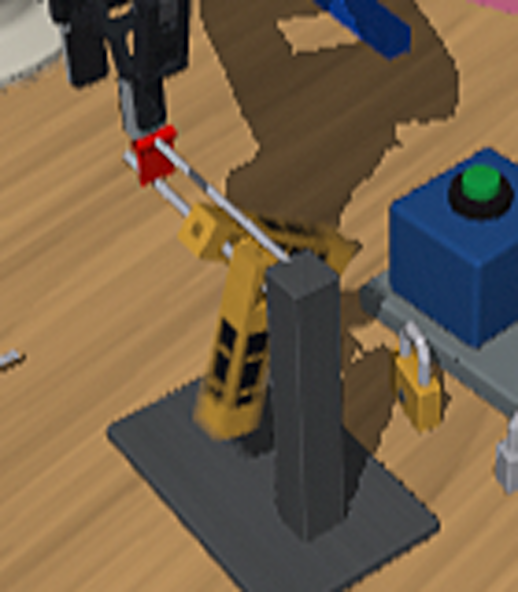

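Run:
```python
from h import *
go(240,-480,330,-12)
```

```text
t 36.7 tcp [ 525.7 -248.3  283.6] phi -12.1 | off [-22.93  28.64  -5.39] spin -0.002 rows>= 8 q6 -0.37 F [-0.1  0.2  0.2] gap 51.5
```

move_arm --claw '[-0.2, -0.2, -0.2, -0.2, -0.2, -0.2, -0.2, -0.2, -0.2, -0.2, -0.2, -0.2, -0.2, -0.2, -0.2, -0.2, -0.2, -0.2, -0.2, -0.2]' --pt "0 0 -4" --pt "-3 3 -5" --pt "-6 6 -5" --pt "-10 10 -5" --pt "-14 15 -5" --pt "-18 20 -5" --pt "-21 25 -5" --pt "-23 28.6 -5" --pt "-23 28.6 -5" --pt "-23 28.6 -5" --pt "-23 28.6 -5" --pt "-23 28.6 -5" --pt "-23 28.6 -5" --pt "-23 28.6 -5" --pt "-23 28.6 -5" --pt "-23 28.6 -5" --pt "-23 28.6 -5" --pt "-23 28.6 -5" --pt "-23 28.6 -5" --pt "-23 28.6 -5" --spin '[0, 0, 0, 0, 0, 0, 0, 0, 0, 0, 0, 0, 0, 0, 0, 0, 0, 0, 0, 0]'

```text
clock: 38.7
tcp_pos: [239.4, -479.5, 326.1]
tool_rot: [-3.122, 0.332, -0.042]
force: [0.4, -0.7, 0.4]
finger_gap: 51.1
```

```bash
python3 look.py 31
```

```text
t 38.85 tcp [ 239.4 -479.5  326.1] phi -12.1 | off [ 10.1  -28.36  16.92] spin 0.004 rows>= 7 q6 -1.05 F [ 1.  -0.  -0.4] gap 50.9
```

View pics/scene31.png

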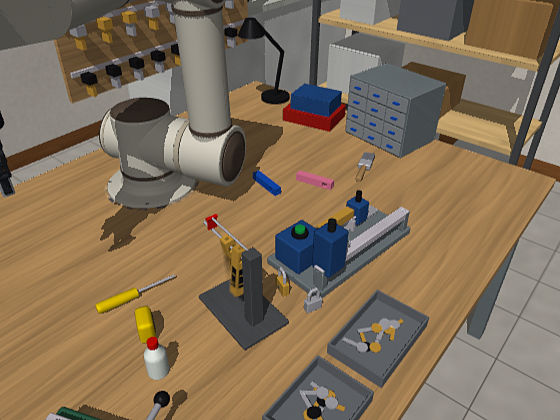

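View pics/top31.png

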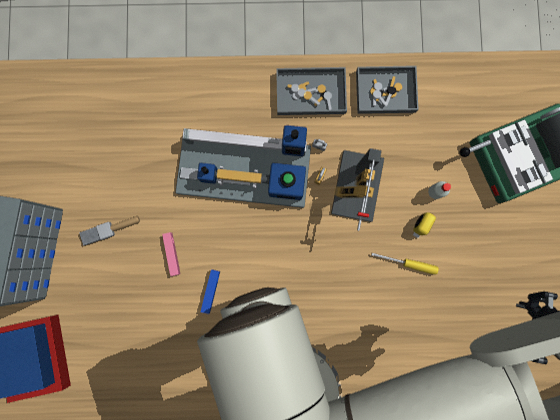

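move_arm --claw '[-0.2, -0.2, -0.2, -0.2, -0.2, -0.2, -0.2, -0.2, -0.2, -0.2, -0.2, -0.2, -0.2, -0.2, -0.2, -0.2, -0.2, -0.2, -0.2, -0.2]' --pt "0 0 0" --pt "0 0 0" --pt "0 0 0" --pt "0 0 0" --pt "0 0 0" --pt "0 0 0" --pt "0 0 0" --pt "0 0 0" --pt "0 0 0" --pt "0 0 0" --pt "0 0 0" --pt "0 0 0" --pt "0 0 0" --pt "0 0 0" --pt "0 0 0" --pt "0 0 0" --pt "0 0 0" --pt "0 0 0" --pt "0 0 0" --pt "0 0 0" --spin '[0, 0, 0, 0, 0, 0, 0, 0, 0, 0, 0, 0, 0, 0, 0, 0, 0, 0, 0, 0]'

```text
clock: 40.85
tcp_pos: [239.4, -479.5, 326.1]
tool_rot: [-3.122, 0.332, -0.042]
force: [-0.4, -0.4, -0.4]
finger_gap: 51.4
```

move_arm --claw '[-0.2, -0.2, -0.2, -0.2, -0.2, -0.2, -0.2, -0.2, -0.2, -0.2, -0.2, -0.2, -0.2, -0.2, -0.2, -0.2, -0.2, -0.2, -0.2, -0.2]' --pt "0 0 0" --pt "0 0 0" --pt "0 0 0" --pt "0 0 0" --pt "0 0 0" --pt "0 0 0" --pt "0 0 0" --pt "0 0 0" --pt "0 0 0" --pt "0 0 0" --pt "0 0 0" --pt "0 0 0" --pt "0 0 0" --pt "0 0 0" --pt "0 0 0" --pt "0 0 0" --pt "0 0 0" --pt "0 0 0" --pt "0 0 0" --pt "0 0 0" --spin '[0, 0, 0, 0, 0, 0, 0, 0, 0, 0, 0, 0, 0, 0, 0, 0, 0, 0, 0, 0]'

```text
clock: 42.85
tcp_pos: [239.4, -479.5, 326.1]
tool_rot: [-3.122, 0.332, -0.042]
force: [-0.1, -0.3, -0.4]
finger_gap: 51.4
```

move_arm --claw '[-0.2, -0.2, -0.2, -0.2, -0.2, -0.2, -0.2, -0.2, -0.2, -0.2, -0.2, -0.2, -0.2, -0.2, -0.2, -0.2, -0.2, -0.2, -0.2, -0.2]' --pt "0 0 0" --pt "0 0 0" --pt "0 0 0" --pt "0 0 0" --pt "0 0 0" --pt "0 0 0" --pt "0 0 0" --pt "0 0 0" --pt "0 0 0" --pt "0 0 0" --pt "0 0 0" --pt "0 0 0" --pt "0 0 0" --pt "0 0 0" --pt "0 0 0" --pt "0 0 0" --pt "0 0 0" --pt "0 0 0" --pt "0 0 0" --pt "0 0 0" --spin '[0, 0, 0, 0, 0, 0, 0, 0, 0, 0, 0, 0, 0, 0, 0, 0, 0, 0, 0, 0]'

```text
clock: 44.85
tcp_pos: [239.4, -479.5, 326.1]
tool_rot: [-3.122, 0.332, -0.042]
force: [-0.0, 0.0, -0.1]
finger_gap: 51.1
```

```bash
cat > fin.py <<'E'
from rel import *
import sys
n=sys.argv[1]
c,s,t=pickle.load(open('c%s.pkl'%n,'rb'))
print(barfit(t,212,263,165,188,z=82))
d=None
for i in range(5):
    a=manip.capture('scene')['frame'][180:340,170:310].astype(int)
    if d is not None: print('diff px',(abs(a-d).max(2)>12).sum())
    d=a
E
python3 look.py 32; python3 fin.py 32
```

```text
t 45.0 tcp [ 239.4 -479.5  326.1] phi -12.1 | off [ 10.1  -28.36  16.92] spin 0.004 rows>= 7 q6 -1.05 F [-1.   0.3  0.1] gap 51.2
((601.8296508789062, 125.71823120117188), [23.92389488220215, 118.80741882324219], 82.48055267333984)
diff px 442
diff px 367
diff px 647
diff px 663
```

View pics/s32c.png

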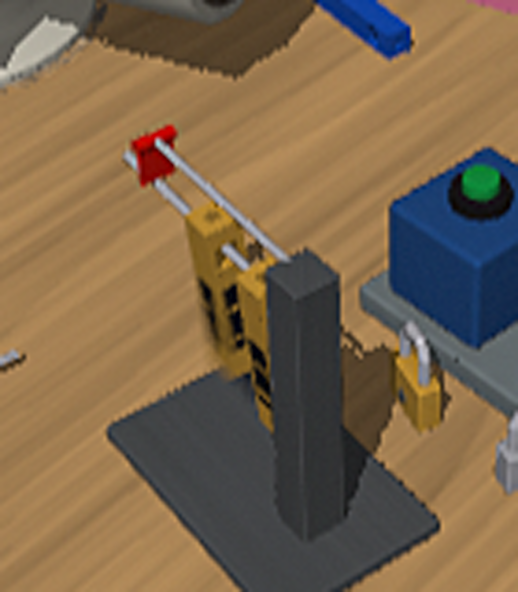

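View pics/t32c.png

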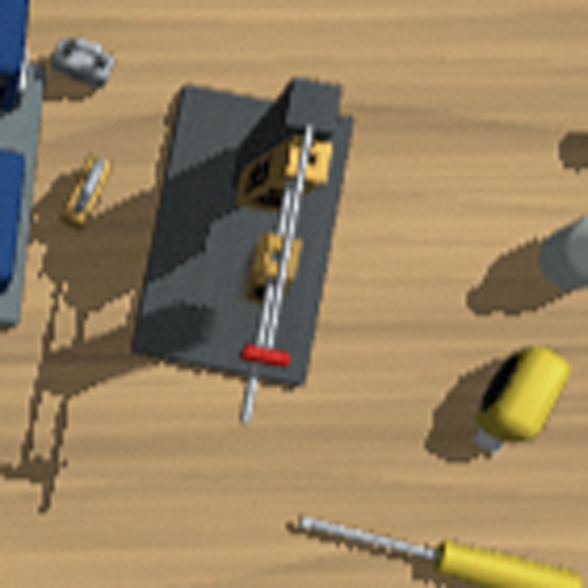

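move_arm --claw '[-0.2, -0.2, -0.2, -0.2, -0.2, -0.2, -0.2, -0.2, -0.2, -0.2, -0.2, -0.2, -0.2, -0.2, -0.2, -0.2, -0.2, -0.2, -0.2, -0.2]' --pt "0 0 0" --pt "0 0 0" --pt "0 0 0" --pt "0 0 0" --pt "0 0 0" --pt "0 0 0" --pt "0 0 0" --pt "0 0 0" --pt "0 0 0" --pt "0 0 0" --pt "0 0 0" --pt "0 0 0" --pt "0 0 0" --pt "0 0 0" --pt "0 0 0" --pt "0 0 0" --pt "0 0 0" --pt "0 0 0" --pt "0 0 0" --pt "0 0 0" --spin '[0, 0, 0, 0, 0, 0, 0, 0, 0, 0, 0, 0, 0, 0, 0, 0, 0, 0, 0, 0]'

```text
clock: 47.25
tcp_pos: [239.4, -479.5, 326.1]
tool_rot: [-3.122, 0.332, -0.042]
force: [-0.8, 0.1, -0.1]
finger_gap: 51.2
```

move_arm --claw '[-0.2, -0.2, -0.2, -0.2, -0.2, -0.2, -0.2, -0.2, -0.2, -0.2, -0.2, -0.2, -0.2, -0.2, -0.2, -0.2, -0.2, -0.2, -0.2, -0.2]' --pt "0 0 0" --pt "0 0 0" --pt "0 0 0" --pt "0 0 0" --pt "0 0 0" --pt "0 0 0" --pt "0 0 0" --pt "0 0 0" --pt "0 0 0" --pt "0 0 0" --pt "0 0 0" --pt "0 0 0" --pt "0 0 0" --pt "0 0 0" --pt "0 0 0" --pt "0 0 0" --pt "0 0 0" --pt "0 0 0" --pt "0 0 0" --pt "0 0 0" --spin '[0, 0, 0, 0, 0, 0, 0, 0, 0, 0, 0, 0, 0, 0, 0, 0, 0, 0, 0, 0]'

```text
clock: 49.25
tcp_pos: [239.4, -479.5, 326.1]
tool_rot: [-3.122, 0.332, -0.042]
force: [-0.0, -0.6, -0.4]
finger_gap: 51.1
```

move_arm --claw '[-0.2, -0.2, -0.2, -0.2, -0.2, -0.2, -0.2, -0.2, -0.2, -0.2, -0.2, -0.2, -0.2, -0.2, -0.2, -0.2, -0.2, -0.2, -0.2, -0.2]' --pt "0 0 0" --pt "0 0 0" --pt "0 0 0" --pt "0 0 0" --pt "0 0 0" --pt "0 0 0" --pt "0 0 0" --pt "0 0 0" --pt "0 0 0" --pt "0 0 0" --pt "0 0 0" --pt "0 0 0" --pt "0 0 0" --pt "0 0 0" --pt "0 0 0" --pt "0 0 0" --pt "0 0 0" --pt "0 0 0" --pt "0 0 0" --pt "0 0 0" --spin '[0, 0, 0, 0, 0, 0, 0, 0, 0, 0, 0, 0, 0, 0, 0, 0, 0, 0, 0, 0]'

```text
clock: 51.25
tcp_pos: [239.4, -479.5, 326.1]
tool_rot: [-3.122, 0.332, -0.042]
force: [0.2, -0.3, 0.5]
finger_gap: 51.0
```

move_arm --claw '[-0.2, -0.2, -0.2, -0.2, -0.2, -0.2, -0.2, -0.2, -0.2, -0.2, -0.2, -0.2, -0.2, -0.2, -0.2, -0.2, -0.2, -0.2, -0.2, -0.2]' --pt "0 0 0" --pt "0 0 0" --pt "0 0 0" --pt "0 0 0" --pt "0 0 0" --pt "0 0 0" --pt "0 0 0" --pt "0 0 0" --pt "0 0 0" --pt "0 0 0" --pt "0 0 0" --pt "0 0 0" --pt "0 0 0" --pt "0 0 0" --pt "0 0 0" --pt "0 0 0" --pt "0 0 0" --pt "0 0 0" --pt "0 0 0" --pt "0 0 0" --spin '[0, 0, 0, 0, 0, 0, 0, 0, 0, 0, 0, 0, 0, 0, 0, 0, 0, 0, 0, 0]'

```text
clock: 53.25
tcp_pos: [239.4, -479.5, 326.1]
tool_rot: [-3.122, 0.332, -0.042]
force: [-0.9, -0.1, 0.2]
finger_gap: 51.2
```

move_arm --claw '[-0.2, -0.2, -0.2, -0.2, -0.2, -0.2, -0.2, -0.2, -0.2, -0.2, -0.2, -0.2, -0.2, -0.2, -0.2, -0.2, -0.2, -0.2, -0.2, -0.2]' --pt "0 0 0" --pt "0 0 0" --pt "0 0 0" --pt "0 0 0" --pt "0 0 0" --pt "0 0 0" --pt "0 0 0" --pt "0 0 0" --pt "0 0 0" --pt "0 0 0" --pt "0 0 0" --pt "0 0 0" --pt "0 0 0" --pt "0 0 0" --pt "0 0 0" --pt "0 0 0" --pt "0 0 0" --pt "0 0 0" --pt "0 0 0" --pt "0 0 0" --spin '[0, 0, 0, 0, 0, 0, 0, 0, 0, 0, 0, 0, 0, 0, 0, 0, 0, 0, 0, 0]'

```text
clock: 55.25
tcp_pos: [239.4, -479.5, 326.1]
tool_rot: [-3.122, 0.332, -0.042]
force: [0.1, 0.2, 0.7]
finger_gap: 51.5
```

```bash
python3 look.py 33; python3 fin.py 33
```

```text
t 55.4 tcp [ 239.4 -479.5  326.1] phi -12.1 | off [ 10.1  -28.36  16.92] spin 0.004 rows>= 7 q6 -1.05 F [ 0.   0.5 -0.5] gap 51.4
((601.8072509765625, 125.54885864257812), [23.92389488220215, 118.46575164794922], 82.48055267333984)
diff px 0
diff px 0
diff px 0
diff px 0
```

View pics/s33c.png

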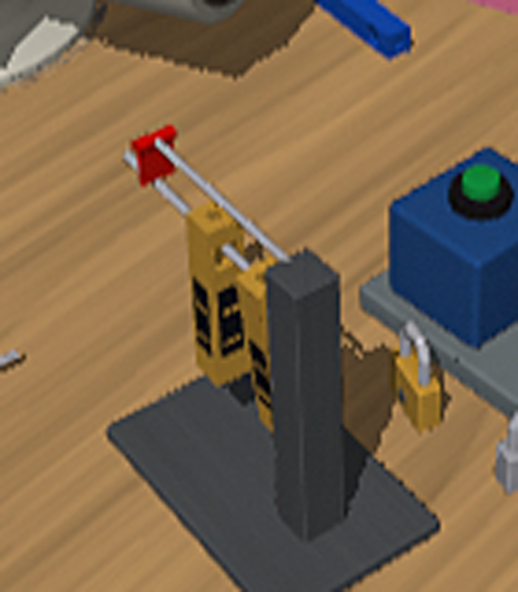

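```bash
python3 -c "
from station import manip
print(manip.sign_off())"
```

```text
the job is handed in; nothing more can be done
None
```

The job is finished and handed in at about 56 s. I found only one marked fob on the bench, so two fobs were hung in all.

**What I did, in order**
- I drew the tailstock back, took fob_a out and laid it on the bench.
- I put the plain blank on the rests and pushed the tailstock home. It moved about 32 mm, until the force reached 11 N.
- I pressed the green button fully down and it sprang back up.
- I threaded the bench fob and then fob_a onto the hook, past the gate.

**Last checks**
- **Hook:** the gate is shut, and both fobs hang eye end up behind it. Four successive picture comparisons showed no movement.
- **Engraver:** the blank sits between both centres, within about 1 mm of where fob_a was held.
- **Bench:** the other things look unmoved in the last pictures, and I saw no other fobs. I checked this only by eye.

**Two things that did not go as planned**
- **Tailstock:** on the first pull the fingers closed on the tailstock body instead of its knob. The draw back still worked, with 27 N at the end stop.
- **Button:** it stood higher than I had measured, so pressing it reached about 41 N vertically (about 46 N in all), at the fingertips. That is above the 40 N limit set for the arm and the gripper's body, though only the fingers touched the button.

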